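# Stack the hall tins and charge the glow dot with the torch

## Task

On the hall console, stack the blue tin squarely on the plain steel tin that stays in the black tray, let go, then stack the steel tin with the green glow dot squarely on the blue one, dot upward, and let go. Then take the red torch and hold it upright, lens down, on the lid of the top tin so that the lens covers the whole glow dot, pressing so lightly that the sprung nose goes in about halfway and never hits its stop hard; finish while still holding it there, without letting go. Leave the keys, egg-cup and spring clip alone.

Things in the scene. Friction and masses are not known exactly. Their poses are not given: they have to be found in the camera images.
- tin_base: Plain stainless mint tin, closed, no dot, 80 (its x) x 54 (its y) x 24 mm high, 70 to 165 g, loose; lies flat in the tray beside the keys and is the foot of the column. Origin: centre of its underside; z up.
- tin_blue: Blue painted tin, closed, 80 (x) x 54 (y) x 24 mm high, 70 to 165 g, loose, flat on the console to the left or right of the tray. Origin: centre of its underside; z up.
- tin_dot: Stainless tin with a pale green glow dot on its lid, closed, 80 (x) x 54 (y) x 24 mm high, 70 to 165 g, loose, flat on the console on the other side of the tray. Origin: centre of its underside; z up; the dot is towards its +x end.
- glow_dot (a point): Centre of the green glow dot (16 mm across, flush) on the top face of the lid of tin_dot, 18 mm along the tin's +x from the lid's centre, 24 mm above its underside.
- torch: Red plastic torch, 130 mm long, 75 g, loose, standing upright lens down on the bare console between the robot and the tray. Origin: centre of the lens face (nose out); z runs up along the torch to its tail. From the lens: black sprung nose 30 mm diameter up to z 15 mm, red head collar 36 mm diameter z 15 to 45 mm, round red barrel 24 mm diameter z 45 to 124 mm (grip here), black tail cap 25 mm diameter to 130 mm.
- torch_lens (a point): Centre of the flat lens face of the torch, on the end of the sprung nose; its z runs up along the torch.
- torch_nose (a joint): How far the torch's sprung nose is pushed in, in m: 0 fully out (also while the torch stands by its own weight) to 0.010 at the stop. Spring: 1.2 N to start it moving, 400 N/m, so 3.2 N halfway and 5.2 N at the stop.
- tray: Black silicone tray, fixed to the console, 130 (x) x 200 (y) mm, rim 10 mm high, walls and floor 4 mm. Origin: centre of its underside.
- keys: Three nickel keys fanned on a split ring, loose, one piece about 62 x 50 mm, 4 mm thick, lying in the tray beside the tin. To be left alone. Origin: middle of the underside.
- eggcup: White ceramic egg-cup, 50 mm across, 62 mm high, loose, beyond the tins. To be left alone. Origin: centre of its foot.
- clip: Chrome spring clip, about 50 x 46 x 17 mm, loose, beyond the tins. To be left alone. Origin: underside of its jaw.
Not all that is in view belongs to the job. Of the things like the torch, leave any that is pink or turquoise; of the rest the smaller one is meant.

How it is judged (in metres and radians):
On the way, in this order (a step that is already met when the one before it is completed fails the run):
1. the blue tin rests squarely on the plain tin, released (horizontal distance between tin_blue and tin_base below 0.008 m and angle between the x axis of tin_blue and the x axis of tin_base, either way round below 0.14 rad and z of tin_blue in the frame of tin_base between 0.022 and 0.0265 m and contact force between the fingers and tin_blue below 0.05 N), for 0.2 s.
2. the dotted tin rests squarely on the blue tin, dot up, released (horizontal distance between tin_dot and tin_blue below 0.008 m and angle between the x axis of tin_dot and the x axis of tin_blue, either way round below 0.14 rad and z of tin_dot in the frame of tin_blue between 0.022 and 0.0265 m and horizontal distance between tin_blue and tin_base below 0.008 m and angle between the x axis of tin_blue and the x axis of tin_base, either way round below 0.14 rad and z of tin_blue in the frame of tin_base between 0.022 and 0.0265 m and angle between tin_dot's own z axis and vertical below 0.1 rad and contact force between the fingers and tin_dot below 0.05 N), for 0.2 s.
At the end, for the whole second after the job is handed in: Each tin within 8 mm and 8 degrees of square on the one below, plain tin in the tray within 25 mm of its start. Gripper holds the torch upright within 5.7 degrees on the top lid, lens within 7 mm of the dot's centre, nose in 2 to 9 mm, 1 to 7 N on the tin, all at rest (horizontal distance between tin_blue and tin_base below 0.008 m and angle between the x axis of tin_blue and the x axis of tin_base, either way round below 0.14 rad and z of tin_blue in the frame of tin_base between 0.022 and 0.0265 m and horizontal distance between tin_dot and tin_blue below 0.008 m and angle between the x axis of tin_dot and the x axis of tin_blue, either way round below 0.14 rad and z of tin_dot in the frame of tin_blue between 0.022 and 0.0265 m and angle between each of tin_dot, torch_lens's own z axis and vertical below 0.1 rad and distance of tin_base from where it was at the start of the episode below 0.025 m and height (world z) of tin_base between 0.003 and 0.006 m and horizontal distance between torch_lens and glow_dot below 0.007 m and z of torch_lens in the frame of tin_dot between 0.022 and 0.026 m and value of joint torch_nose between 0.002 and 0.009 m and contact force between torch and tin_dot between 1 and 7 N and contact force between the fingers and torch above 1 N and linear speed of each of torch, tin_dot below 0.02 m/s); the arm keeps its last pose, push and grip.
It fails at once if the keys are pushed about (distance of keys from where it was at the start of the episode above 0.015 m).
It fails at once if the egg-cup is pushed about (distance of eggcup from where it was at the start of the episode above 0.015 m).
It fails at once if the spring clip is pushed about (distance of clip from where it was at the start of the episode above 0.015 m).
It fails at once if the torch is pressed hard on the tin (over 15 N) (contact force between torch and tin_dot above 15 N).
It also fails if it takes over 72 s, if anything falls off the work surface, if the arm or the gripper's body presses on something with over 40 N, if the wrist force passes 120 N, or if a joint passes its speed limit or range.

## Robot

A 7-joint arm with a two-finger parallel gripper is mounted at the origin on the work surface. World frame = base frame: x ahead of the robot, y to its left, z up, the work surface at z = 0. Lengths are in mm, angles in rad, forces in N, time in s.
With the tool pointing down it reaches from about 400 to 875 mm from the base axis. Payload 6.5 kg.
Tool frame: the origin (TCP) lies midway between the tips of the shut fingers; the grasp point (between the pads) lies 19 mm behind it; z points along the fingers, x is the direction in which the jaws open and shut, and the axes are right-handed (so a half turn about z gives the same grasp; the last joint's range is limited). The gripper opens to 85 mm and grips with 20 to 120 N. Pads are 22 mm wide; open, the fingers measure 114 mm over their backs; the gripper's body (76 mm by 85 mm) begins 54 mm behind the grasp point. The pads swing forward as they close: fully open they stand 13 mm farther back than shut.
Start: joints at [1.108, 0.536, -0.004, 1.538, 0.003, 1.067, -0.071], TCP at [251.2, -599.49, 231.29] pointing down, gripper open.
Joint ranges: [-2.7, 2.7], [-0.37, 2.16], [-1.27, 1.26], [0.24, 2.4], [-1.31, 4.45], [0.19, 1.91], [-2.76, 2.76]. Speed limits (rad/s): [2.39, 2.39, 3.14, 3.14, 3.14, 3.14, 3.14].

## Interface

Orientations are given as a rotation vector (axis times angle).
In Python, from plant import * gives the robot as it stands.
- The arm moves only by the tool servo_tool, never from a script. Its arguments are lists of equal length, an entry for each row: "delta_pos": the shift along the tool's x, y, z in cm, a list of three; "dr": the turn, a rotation vector about the tool's x, y, z in degrees, a list of three; "hand": the opening, from 0 (shut) to 1 (fully open). In form: {"delta_pos": [[tx, ty, tz], ...], "dr": [[wx, wy, wz], ...], "hand": [hand, ...]}. A call has 1 to 8 rows; each row is the pose to reach, as a shift and turn from the pose commanded when the call began, along the tool's axes at that moment; what a row does not reach only later rows make up. A row lasts 1/12 s, in which the tool goes at most 41.7 mm and 7.16 degrees, less where a joint would pass 70% of its speed; a pose out of reach is approached as far as the arm can. A call with a gripper value outside its range is refused whole. The fingers move at their own pace and stop on an object; the grip force is fixed at half the most. Time passes only in rows, so rows that repeat a pose let the fingers close. It gives the time, the measured TCP pose, the force and the opening at its end, in the units of the state.
- state(): the state, without advancing time (a new reading comes with each control period).
- read_camera(name): name is "side" or "top" or "wrist"; returns the picture (420x560x3 uint8, red, green, blue); there is no depth.
- camera_model(name): a dict with "mtx" (3x3 intrinsics, pixels), "k1" (the pictures are not rectified: a ray, as slopes to the right and down, at radius r is drawn at 1 + k1 r^2 times it, then the intrinsics apply), "R" (3x3) and "t" (3): a world point X has camera coordinates R X + t. Camera axes: x right, y down, z forward; pixel columns grow to the right and rows downward; lengths in mm; the calibration is good to about 2 mm. A picture is of the moment at which its call begins: read the wrist's pose just before it. camera_model takes no time and is no camera call; for the wrist camera it gives the pose at the moment of the call.
- finish_job(): hands the job in, once; it reports no verdict.
The state is a dict: "time_s": time; "q": joint angles; "dq": joint speeds; "joint_efforts": joint torques, N m; "position": TCP position; "ee_rot": TCP orientation; "force": force on the tool from outside, world axes, zero at the start; "torque": the same for the moment, N m; "finger_gap": finger opening in mm.
Only numpy, scipy, OpenCV 4.12 (cv2) and the standard library are available. Lean on these libraries where they do the work, as an engineer would, in place of code of your own. Each camera call takes 0.05 s, during which the arm holds its last target.

## Working session

There is one attempt and no reset: what is moved stays moved. The work goes in short steps, Python scripts to look and compute and a tool call to move; the robot and the scene stay as the last step left them, time stands still between calls to the robot, and variables do not carry over. Pictures are saved under pics/ and viewed, and the job is handed in when it is done.

Besides the shell and the picture viewer there is one more tool, called after "Request:" as name(argument=value, ...) on one line, values as JSON. servo_tool: Moves the arm, as the interface text tells. Its arguments: {"type":"object","properties":{"delta_pos":{"type":"array"},"dr":{"type":"array"},"hand":{"type":"array"}},"required":["delta_pos","dr","hand"]}

```bash
ls; mkdir -p pics; python3 - <<'E'
from plant import *
import cv2
s=state();print(s)
for n in("side","top","wrist"):
    m=camera_model(n);print(n,m)
    cv2.imwrite(f"pics/{n}0.png",read_camera(n)[:,:,::-1])
E
```

```text
pics
{'time_s': 0.0, 'q': array([ 1.10782248,  0.53719355, -0.00442701,  1.53886541,  0.00260572,
        1.06731838, -0.0712215 ]), 'dq': array([ 0.00043475, -0.0002038 ,  0.00035602,  0.00055551,  0.00080355,
       -0.00189978, -0.00214019]), 'joint_efforts': array([ 1.09126933e-03, -5.83417296e+01,  1.04815599e+00, -2.59097993e+01,
        1.20139713e-02,  9.60320758e-03,  1.38571752e-05]), 'position': array([ 250.91692134, -598.9252462 ,  230.39847949]), 'ee_rot': array([-2.61500634e+00,  1.73951393e+00,  2.44159862e-03]), 'force': array([0.65622307, 0.30707524, 0.4706973 ]), 'torque': array([-0.03550103, -0.00862578,  0.00112598]), 'finger_gap': 85.07175153079538}
side {'mtx': array([[496.74582576,   0.        , 280.41998072],
       [  0.        , 496.74582576, 208.7253587 ],
       [  0.        ,   0.        ,   1.        ]]), 'k1': -0.10325466247482395, 'R': array([[-0.83244032, -0.55407993,  0.00620826],
       [-0.34507881,  0.50960936, -0.78817442],
       [ 0.43354784, -0.65825051, -0.61542062]]), 't': array([460.91714447, 209.880713  , 846.2020332 ])}
top {'mtx': array([[438.38128773,   0.        , 278.93545233],
       [  0.        , 438.38128773, 212.59386529],
       [  0.        ,   0.        ,   1.        ]]), 'k1': -0.13639027208111476, 'R': array([[ 2.18916857e-02, -9.99760030e-01, -7.97665294e-04],
       [-9.87439976e-01, -2.14970294e-02, -1.56525306e-01],
       [ 1.56470597e-01,  4.21424939e-03, -9.87673626e-01]]), 't': array([ -7.62183442, 533.38060538, 836.16592269])}
wrist {'mtx': array([[333.75535306,   0.        , 281.67172989],
       [  0.        , 333.75535306, 210.77832145],
       [  0.        ,   0.        ,   1.        ]]), 'k1': -0.08215436017841532, 'R': array([[ 0.38702832, -0.92206721, -0.00106384],
       [-0.87079887, -0.36588783,  0.32838305],
       [-0.30318049, -0.12616714, -0.94454404]]), 't': array([-649.23295922,  -42.16384852,  379.81617182])}
```

View pics/side0.png

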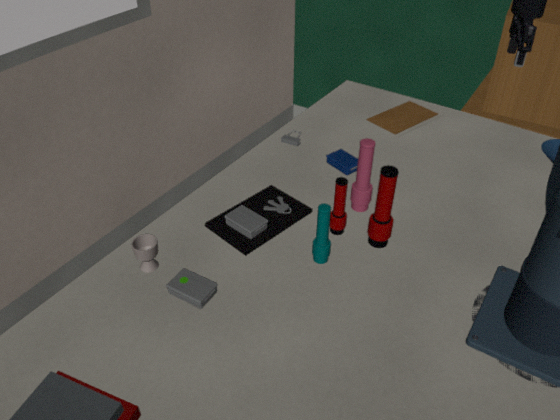

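View pics/top0.png

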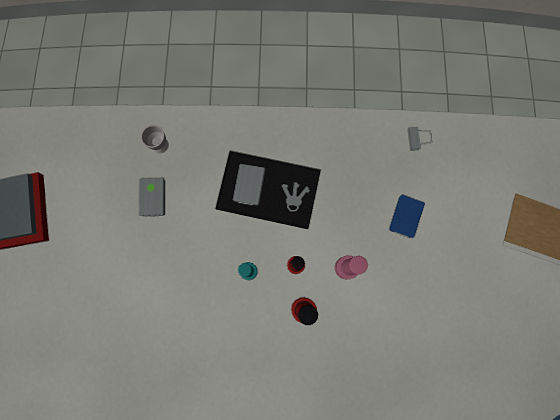

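View pics/wrist0.png

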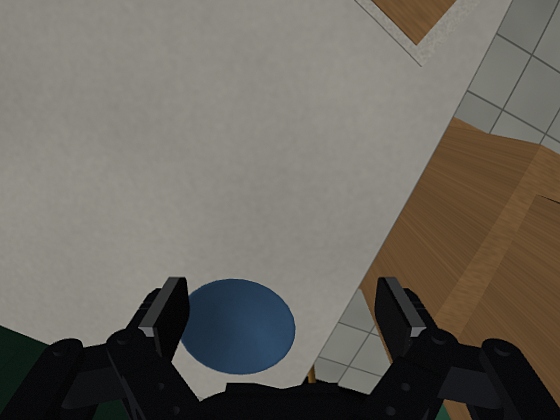

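The top view shows the blue tin at (407,216), the dot tin at (151,197) with its dot at (151,187), the base tin in the tray at (249,184) and the keys at (294,196). The small red torch is at (297,264). The large red, pink and turquoise torches are decoys.

```bash
cat > h.py <<'E'
from plant import *
import cv2, numpy as np
from scipy.spatial.transform import Rotation as Ro
def und(m,uv):
    uv=np.atleast_2d(np.array(uv,float))
    return cv2.undistortPoints(uv[:,None],m["mtx"],np.array([m["k1"],0,0,0,0.]),None)[:,0]
def cast(m,uv,z):
    n=und(m,uv);R=np.array(m["R"]);t=np.array(m["t"])
    d=np.c_[n,np.ones(len(n))]@R; c=-R.T@t
    return c+d*((z-c[2])/d[:,2])[:,None]
def proj(m,X):
    X=np.atleast_2d(np.array(X,float))
    p=cv2.projectPoints(X[:,None],cv2.Rodrigues(np.array(m["R"]))[0],np.array(m["t"],float),m["mtx"],np.array([m["k1"],0,0,0,0.]))[0]
    return p[:,0]
def blob(mask,near=None,mina=20):
    cs=cv2.findContours(mask.astype(np.uint8),cv2.RETR_EXTERNAL,cv2.CHAIN_APPROX_NONE)[0]
    cs=[c for c in cs if cv2.contourArea(c)>=mina]
    if near is not None: cs=sorted(cs,key=lambda c:np.hypot(*(c[:,0].mean(0)-near)))
    return cs
E
python3 - <<'E'
from h import *
im=cv2.imread("pics/top0.png");
for (a,b,c,d,n) in((120,160,190,240,"a"),(205,140,335,240,"b"),(370,180,440,250,"c"),(225,235,385,335,"d")):
    cr=im[b:d,a:c];k=8 if n in"ac" else 5
    cv2.imwrite(f"pics/c_{n}.png",cv2.resize(cr,None,fx=k,fy=k,interpolation=cv2.INTER_CUBIC))
for p in((150,205),(250,185),(407,216),(297,264),(265,205),(151,187),(150,225)):print(p,im[p[1],p[0]])
E
```

```text
(150, 205) [100 100  98]
(250, 185) [101 101  97]
(407, 216) [86 50 24]
(297, 264) [14 14 15]
(265, 205) [19 19 18]
(151, 187) [ 51 137  75]
(150, 225) [130 137 137]
```

View pics/c_a.png

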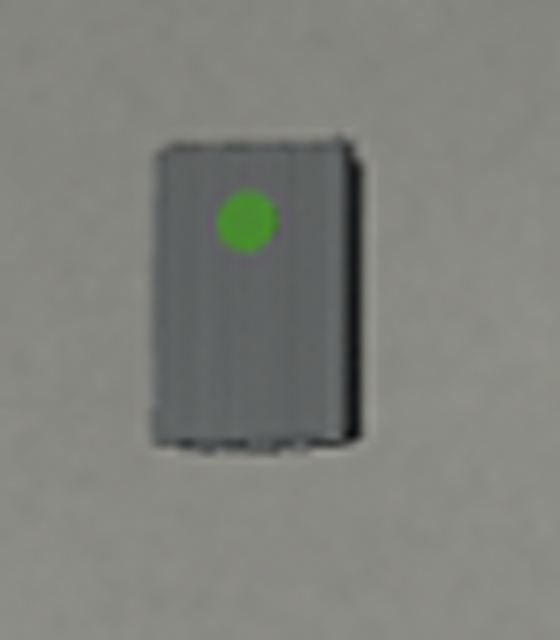

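View pics/c_b.png

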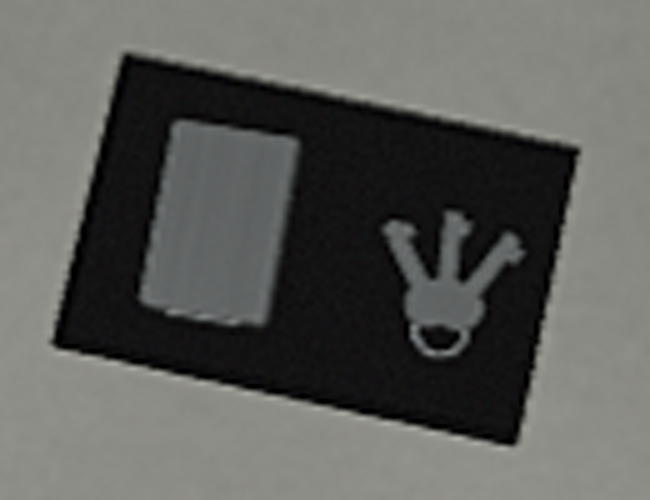

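View pics/c_c.png

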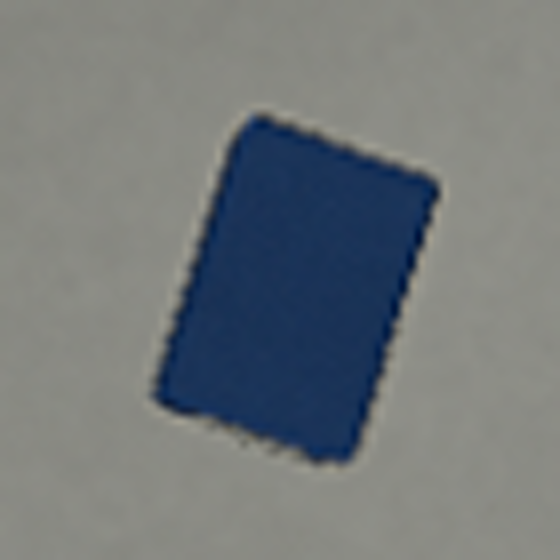

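View pics/c_d.png

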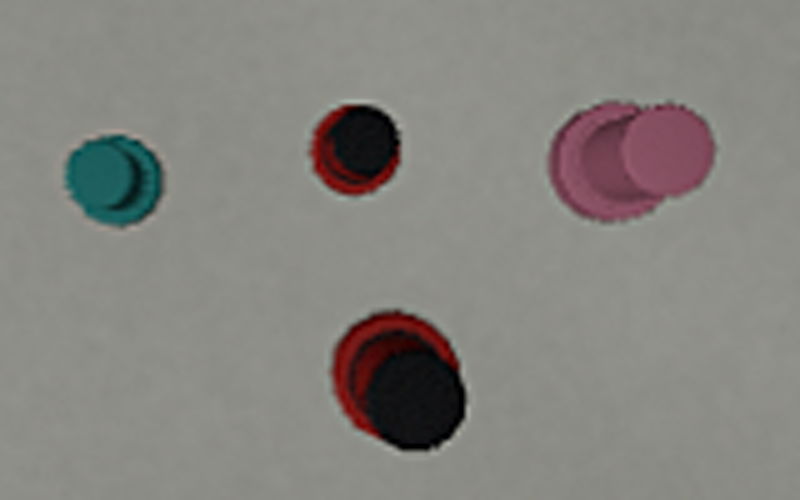

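```bash
python3 - <<'E'
from h import *
im=cv2.imread("pics/top0.png");I=im.astype(int);B,G,R=I[...,0],I[...,1],I[...,2]
m=camera_model("top");hsv=cv2.cvtColor(im,cv2.COLOR_BGR2HSV).astype(int)
def win(mask,a,b,c,d):
    o=np.zeros_like(mask);o[b:d,a:c]=mask[b:d,a:c];return o
def rect(mask,z,nm):
    c=max(blob(mask),key=cv2.contourArea)[:,0]
    P=cast(m,c,z)[:,:2].astype(np.float32)
    r=cv2.minAreaRect(P);bx=cv2.boxPoints(r)
    e=[bx[1]-bx[0],bx[2]-bx[1]];L=max(e,key=np.linalg.norm)
    M=cv2.moments(win(mask,0,0,560,420).astype(np.uint8),True)
    print(nm,"ctr",np.round(r[0],1),"size",np.round(sorted(r[1]),1),"longax deg",round(np.degrees(np.arctan2(L[1],L[0]))%180,1),"moment ctr",np.round(cast(m,[[M['m10']/M['m00'],M['m01']/M['m00']]],z)[0],1))
val=I.max(2)
rect(win(hsv[...,1]>120,370,180,440,250)&(B>60),24,"blue")
rect(win((val<122)&(val>70),125,165,180,230)|win(G>R+30,130,170,170,220),24,"dot")
rect(win(val>60,228,158,272,212),28,"base")
rect(win(val<60,205,140,335,240),10,"tray")
rect(win((G>R+30),130,170,170,220),24,"glowdot")
rect(win(val>50,278,175,315,215),8,"keys")
# torch: tail disc
rect(win(val<40,280,250,310,275),130,"tail")
rect(win((R>G+30)|(val<40),283,250,310,278),45,"torch head")
rect(win((R>G+30)|(val<40),283,285,325,330),45,"big")
s=cv2.imread("pics/side0.png");ms=camera_model("side")
S=s.astype(int);mask=win((S[...,2]>S[...,1]+30),325,170,350,240)
c=max(blob(mask),key=cv2.contourArea)[:,0];print("side torch red bbox",c.min(0),c.max(0),c.mean(0))
E
```

```text
blue ctr [ 535.  -259.9] size [53.9 79.5] longax deg 160.7 moment ctr [ 535.2 -259.7   24. ]
dot ctr [565.  269.4] size [55.8 84.6] longax deg 3.8 moment ctr [564.7 270.9  24. ]
base ctr [593.4  68.6] size [53.4 81.7] longax deg 171.3 moment ctr [593.7  68.2  28. ]
tray ctr [588.4  28.5] size [129.9 198.1] longax deg 79.0 moment ctr [585.7  22.6  10. ]
glowdot ctr [584.6 273.8] size [12.8 15.2] longax deg 91.0 moment ctr [584.4 274.   24. ]
keys ctr [576.3 -33.5] size [53.3 60.8] longax deg 14.3 moment ctr [572.7 -30.2   8. ]
tail ctr [430.7 -31.2] size [22.5 22.6] longax deg 136.1 moment ctr [430.  -30.8 130. ]
torch head ctr [430.5 -30.8] size [33.3 33.4] longax deg 91.2 moment ctr [430.5 -30.9  45. ]
big ctr [340.4 -49.5] size [47.8 54.4] longax deg 27.6 moment ctr [340.9 -49.9  45. ]
side torch red bbox [330 184] [346 230] [338.70535714 206.72321429]
```

```bash
cat >> h.py <<'E'
def Rdown(yaw):
    c,s=np.cos(np.radians(yaw)),np.sin(np.radians(yaw))
    return np.array([[c,s,0],[s,-c,0],[0,0,-1.]])
def plan(p,yaw,s=None):
    s=s or state(); R=Ro.from_rotvec(s["ee_rot"]).as_matrix()
    d=R.T@(np.array(p,float)-s["position"])/10
    w=np.degrees(Ro.from_matrix(R.T@Rdown(yaw)).as_rotvec())
    x=R[:,0]
    print("t",round(s["time_s"],2),"pos",np.round(s["position"],1),"yaw",round(np.degrees(np.arctan2(x[1],x[0])),2),"tilt",round(np.degrees(np.arccos(-R[2,2])),2),"F",np.round(s["force"],2),"gap",round(s["finger_gap"],1))
    print("delta_cm",np.round(d,2),"dr",np.round(w,1),"rows",max(np.linalg.norm(d)/4.17,np.linalg.norm(w)/7.16))
def snap(n,f):
    m=camera_model(n); im=read_camera(n)[:,:,::-1].copy(); cv2.imwrite("pics/"+f,im); return m,im
E
python3 -c "
from h import *
plan([520,-275,150],-109.3)
m=camera_model('wrist');s=state();c=-m['R'].T@m['t'];print(Ro.from_rotvec(s['ee_rot']).as_matrix().T@(c-s['position']))"
```

```text
t 0.15 pos [ 251.  -599.1  230.6] yaw -67.26 tilt 0.07 F [-0.52 -0.31 -0.85] gap 85.3
delta_cm [-19.48 -37.34   8.08] dr [ 0.   0.1 42. ] rows 10.283015604289142
[-6.83065700e-02 -8.52841686e+01 -1.41408140e+02]
```

Request:
servo_tool(delta_pos=[[-15.58, -29.87, 6.4], [-15.58, -29.87, 6.4], [-15.58, -29.87, 6.4], [-15.58, -29.87, 6.4], [-15.58, -29.87, 6.4], [-15.58, -29.87, 6.4], [-15.58, -29.87, 6.4], [-15.58, -29.87, 6.4]], dr=[[0, 0, 42], [0, 0, 42], [0, 0, 42], [0, 0, 42], [0, 0, 42], [0, 0, 42], [0, 0, 42], [0, 0, 42]], hand=[1, 1, 1, 1, 1, 1, 1, 1])

```text
time_s: 0.82
position: [461.1, -346.0, 168.7]
ee_rot: [1.818, -2.562, -0.0]
force: [1.0, -0.8, -0.1]
finger_gap: 85.3
```

```bash
python3 -c "
from h import *
plan([535,-260,150],-109.3)"
```

```text
t 0.82 pos [ 461.1 -346.   168.7] yaw -109.29 tilt 0.02 F [ 1.03 -0.79 -0.12] gap 85.3
delta_cm [-10.56  -4.13   1.87] dr [ 0. -0.  0.] rows 2.756000915433525
```

Request:
servo_tool(delta_pos=[[-10.56, -4.13, 1.8], [-10.56, -4.13, 1.8], [-10.56, -4.13, 1.8], [-10.56, -4.13, 1.8], [-10.56, -4.13, 1.8]], dr=[[0, 0, 0], [0, 0, 0], [0, 0, 0], [0, 0, 0], [0, 0, 0]], hand=[1, 1, 1, 1, 1])

```text
time_s: 1.23
position: [535.2, -259.1, 150.4]
ee_rot: [-1.825, 2.557, 0.002]
force: [-0.3, -1.4, -0.1]
finger_gap: 85.7
```

```bash
cat >> h.py <<'E'
def rectz(m,mask,z):
    c=max(blob(mask),key=cv2.contourArea)[:,0]
    P=cast(m,c,z)[:,:2].astype(np.float32)
    r=cv2.minAreaRect(P);bx=cv2.boxPoints(r);e=[bx[1]-bx[0],bx[2]-bx[1]];L=max(e,key=np.linalg.norm)
    print("ctr",np.round(r[0],1),"size",np.round(sorted(r[1]),1),"long",round(np.degrees(np.arctan2(L[1],L[0]))%180,2))
    return c
E
python3 - <<'E'
from h import *
plan([535,-260,150],-109.3)
m,im=snap("wrist","w1.png")
hsv=cv2.cvtColor(im,cv2.COLOR_BGR2HSV).astype(int)
mask=(hsv[...,1]>120)&(abs(hsv[...,0]-110)<15)
for z in(24,):rectz(m,mask,z)
E
```

```text
t 1.23 pos [ 535.2 -259.1  150.4] yaw -108.99 tilt 0.08 F [-0.29 -1.41 -0.14] gap 85.7
delta_cm [ 0.09 -0.01  0.04] dr [0.1 0.1 0.3] rows 0.045359360565478575
ctr [ 538.7 -263. ] size [52.5 79.5] long 161.26
```

View pics/w1.png

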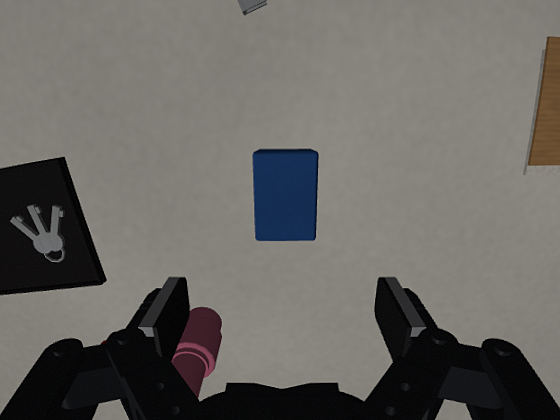

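```bash
python3 - <<'E'
from h import *
im=cv2.imread("pics/w1.png")
cv2.imwrite("pics/w1c.png",cv2.resize(im[135:255,235:335],None,fx=5,fy=5,interpolation=cv2.INTER_CUBIC))
print(im[140:165,285].tolist());print(im[232:248,285].tolist())
E
```

```text
[[126, 134, 137], [127, 134, 137], [125, 132, 135], [126, 133, 135], [127, 134, 136], [126, 133, 136], [127, 135, 137], [132, 142, 144], [111, 114, 115], [59, 50, 45], [37, 14, 0], [45, 23, 8], [57, 31, 13], [70, 37, 17], [82, 45, 21], [85, 47, 22], [84, 46, 21], [85, 47, 22], [86, 47, 23], [84, 46, 20], [85, 45, 21], [84, 45, 19], [86, 47, 23], [84, 45, 19], [86, 47, 23]]
[[83, 45, 21], [83, 46, 21], [84, 47, 24], [83, 46, 21], [83, 46, 21], [83, 46, 21], [83, 44, 21], [81, 41, 15], [80, 45, 23], [121, 128, 132], [128, 137, 141], [127, 135, 137], [126, 133, 136], [126, 133, 137], [126, 133, 136], [126, 133, 136]]
```

View pics/w1c.png

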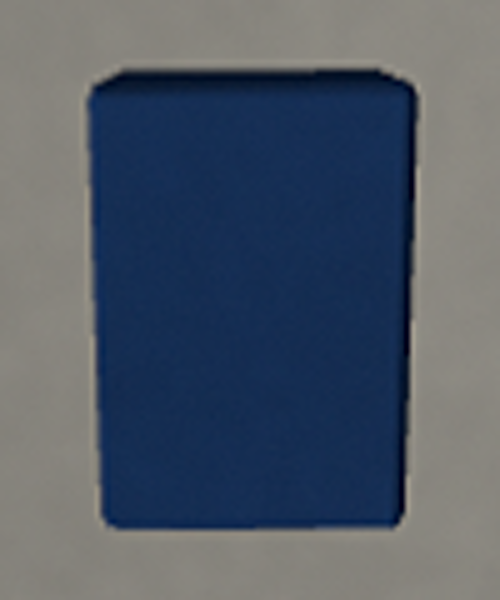

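```bash
python3 - <<'E'
from h import *
plan([537,-262,2],-108.8)
E
```

```text
t 1.28 pos [ 533.9 -261.4  150.7] yaw -109.19 tilt 0.06 F [-0.42 -1.12 -0.44] gap 85.3
delta_cm [-0.06 -0.33 14.87] dr [ 0.1 -0.  -0.4] rows 3.567925038699908
```

```bash
python3 - <<'E'
from h import *
for i in range(4):
    plan([537,-262,2],-108.8)
    m,im=snap("wrist","w2.png")
    hsv=cv2.cvtColor(im,cv2.COLOR_BGR2HSV).astype(int)
    mask=(hsv[...,1]>120)&(abs(hsv[...,0]-110)<15)
    c=rectz(m,mask,24);print(c.mean(0))
E
```

```text
t 1.28 pos [ 533.9 -261.4  150.7] yaw -109.19 tilt 0.06 F [-0.42 -1.12 -0.44] gap 85.3
delta_cm [-0.06 -0.33 14.87] dr [ 0.1 -0.  -0.4] rows 3.567925038699908
ctr [ 538.7 -263. ] size [52.7 78.7] long 160.89
[281.82935154 193.8668942 ]
t 1.33 pos [ 533.3 -262.8  151. ] yaw -109.31 tilt 0.07 F [-0.42 -1.03  1.03] gap 85.5
delta_cm [-0.21 -0.34 14.9 ] dr [ 0.  -0.1 -0.5] rows 3.57376917643678
ctr [ 538.5 -263. ] size [52.5 78.9] long 161.04
[280.12969283 193.53583618]
t 1.38 pos [ 533.  -263.4  151.1] yaw -109.39 tilt 0.06 F [-1.22 -1.39 -0.12] gap 85.4
delta_cm [-0.28 -0.34 14.91] dr [ 0.  -0.1 -0.6] rows 3.5778556103350656
ctr [ 538.4 -263. ] size [52.5 79.1] long 161.22
[279.23890785 193.51535836]
t 1.43 pos [ 533.  -263.6  151.3] yaw -109.42 tilt 0.06 F [-0.17 -0.29  0.22] gap 85.6
delta_cm [-0.3  -0.33 14.93] dr [ 0.  -0.1 -0.6] rows 3.5810870871470755
ctr [ 538.5 -263. ] size [52.6 79.1] long 161.19
[278.99315068 193.66438356]
```

Request:
servo_tool(delta_pos=[[-0.3, -0.33, 4], [-0.3, -0.33, 8], [-0.3, -0.33, 12], [-0.3, -0.33, 14], [-0.3, -0.33, 14.85], [-0.3, -0.33, 14.85], [-0.3, -0.33, 14.85], [-0.3, -0.33, 14.85]], dr=[[0, 0, -0.5], [0, 0, -0.5], [0, 0, -0.5], [0, 0, -0.5], [0, 0, -0.5], [0, 0, -0.5], [0, 0, -0.5], [0, 0, -0.5]], hand=[1, 1, 1, 1, 1, 1, 1, 1])

```text
time_s: 2.15
position: [539.5, -261.2, 4.6]
ee_rot: [-1.828, 2.553, -0.005]
force: [0.3, -0.5, 0.0]
finger_gap: 85.0
```

```bash
python3 - <<'E'
from h import *
m,im=snap("wrist","w3.png")
plan([537,-262.4,2],-108.9)
E
```

```text
t 2.2 pos [ 539.6 -261.1    4.7] yaw -108.79 tilt 0.21 F [ 0.97 -0.4  -0.25] gap 85.1
delta_cm [0.21 0.21 0.27] dr [-0.2 -0.   0.1] rows 0.0958841423180937
```

View pics/w3.png

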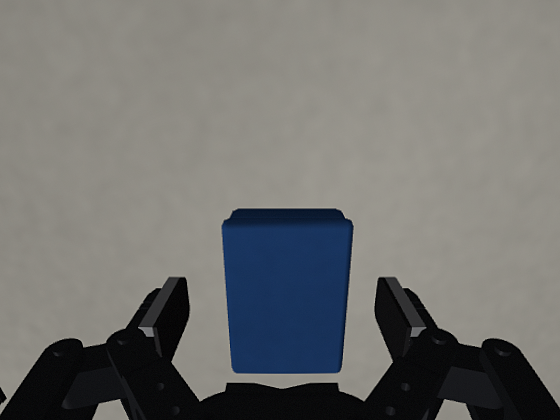

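Request:
servo_tool(delta_pos=[[0.2, 0.2, 0.2], [0.2, 0.2, 0.2], [0.2, 0.2, 0.2], [0.2, 0.2, 0.2], [0.2, 0.2, 0.2], [0.2, 0.2, 0.2], [0.2, 0.2, 0.2], [0.2, 0.2, 0.2]], dr=[[0, 0, 0], [0, 0, 0], [0, 0, 0], [0, 0, 0], [0, 0, 0], [0, 0, 0], [0, 0, 0], [0, 0, 0]], hand=[1, 1, 1, 0, 0, 0, 0, 0])

```text
time_s: 2.87
position: [536.0, -261.4, 1.1]
ee_rot: [-1.83, 2.553, -0.001]
force: [-0.7, 0.8, 5.6]
finger_gap: 52.6
```

```bash
python3 - <<'E'
from h import *
plan([537,-262.4,130],-108.9)
E
```

```text
t 2.87 pos [ 536.  -261.4    1.1] yaw -108.76 tilt 0.03 F [-0.74  0.76  5.64] gap 52.6
delta_cm [  0.06  -0.14 -12.89] dr [-0.   0.   0.1] rows 3.091795193799358
```

Request:
servo_tool(delta_pos=[[0, 0, -2], [0, 0, -6], [0, 0, -10], [0, 0, -12], [0, 0, -13], [0, 0, -13], [0, 0, -13], [0, 0, -13]], dr=[[0, 0, 0], [0, 0, 0], [0, 0, 0], [0, 0, 0], [0, 0, 0], [0, 0, 0], [0, 0, 0], [0, 0, 0]], hand=[0, 0, 0, 0, 0, 0, 0, 0])

```text
time_s: 3.53
position: [534.2, -260.6, 128.5]
ee_rot: [1.829, -2.552, -0.005]
force: [-0.8, -0.3, -0.9]
finger_gap: 53.1
```

```bash
python3 - <<'E'
from h import *
m,im=snap("wrist","w4.png")
plan([560,68,160],-98.7)
E
```

```text
t 3.58 pos [ 534.2 -260.6  128.4] yaw -108.75 tilt 0.23 F [-0.46  0.4  -1.18] gap 52.9
delta_cm [-31.95   8.13  -3.12] dr [  0.2   0.  -10.1] rows 7.940728155998098
```

View pics/w4.png

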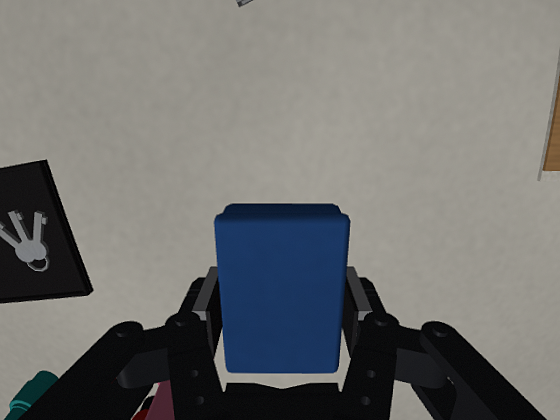

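```bash
python3 - <<'E'
from h import *
im=cv2.imread("pics/w4.png");m=camera_model("wrist");s=state()
hsv=cv2.cvtColor(im,cv2.COLOR_BGR2HSV).astype(int)
mask=(hsv[...,1]>120)&(abs(hsv[...,0]-110)<15)
c=max(blob(mask),key=cv2.contourArea)[:,0]
print(im[200:222:2,285].tolist(), c.min(0),c.max(0))
z=s["position"][2]+22.9
# lid corners by hand from picture
P=cast(m,[[216,218],[349,218],[339,372],[226,372]],z)
R=Ro.from_rotvec(s["ee_rot"]).as_matrix()
print(np.round((P-s["position"])@R,1))
plan([520,72,160],-98.7)
E
```

```text
[[148, 156, 159], [158, 169, 174], [34, 10, 0], [47, 25, 13], [49, 27, 14], [48, 26, 12], [53, 29, 15], [52, 29, 15], [58, 32, 15], [66, 37, 16], [80, 44, 22]] [214 204] [349 372]
[[-25.2 -41.1 -23.1]
 [ 25.3 -41.2 -23.1]
 [ 26.4  35.4 -22.8]
 [-26.1  35.4 -22.8]]
t 3.58 pos [ 534.2 -260.6  128.4] yaw -108.75 tilt 0.23 F [-0.46  0.4  -1.18] gap 52.9
delta_cm [-31.04  12.05  -3.11] dr [  0.2   0.  -10.1] rows 8.019295824291483
```

Request:
servo_tool(delta_pos=[[-4, 1.5, -1.5], [-8, 3, -3.1], [-12, 4.6, -3.1], [-16, 6.2, -3.1], [-20, 7.7, -3.1], [-24, 9.3, -3.1], [-28, 10.8, -3.1], [-31, 12, -3.1]], dr=[[0, 0, -1], [0, 0, -2], [0, 0, -4], [0, 0, -6], [0, 0, -8], [0, 0, -10.1], [0, 0, -10.1], [0, 0, -10.1]], hand=[0, 0, 0, 0, 0, 0, 0, 0])

```text
time_s: 4.25
position: [520.6, 68.4, 160.2]
ee_rot: [2.046, -2.381, -0.002]
force: [0.8, 0.3, -1.3]
finger_gap: 52.7
```

Request:
servo_tool(delta_pos=[[0, 0, 0], [0, 0, 0], [0, 0, 0], [0, 0, 0], [0, 0, 0], [0, 0, 0]], dr=[[0, 0, 0], [0, 0, 0], [0, 0, 0], [0, 0, 0], [0, 0, 0], [0, 0, 0]], hand=[0, 0, 0, 0, 0, 0])

```text
time_s: 4.75
position: [521.9, 65.2, 161.4]
ee_rot: [2.044, -2.385, 0.0]
force: [0.1, -0.2, -1.1]
finger_gap: 52.5
```

```bash
python3 - <<'E'
from h import *
m,im=snap("wrist","w5.png")
plan([520,72,160],-98.7)
cv2.imwrite("pics/w5c.png",cv2.resize(im[60:210,220:360],None,fx=4,fy=4,interpolation=cv2.INTER_CUBIC))
E
```

```text
t 4.8 pos [521.9  65.5 161.5] yaw -98.78 tilt 0.03 F [-0.09 -0.21 -1.46] gap 52.9
delta_cm [-0.62  0.29  0.15] dr [ 0.  -0.  -0.1] rows 0.1673235028445777
```

View pics/w5.png

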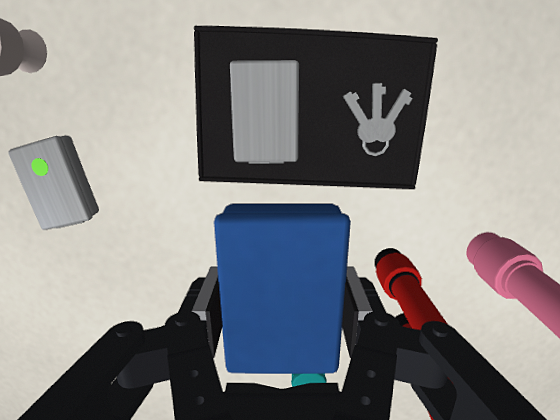

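View pics/w5c.png

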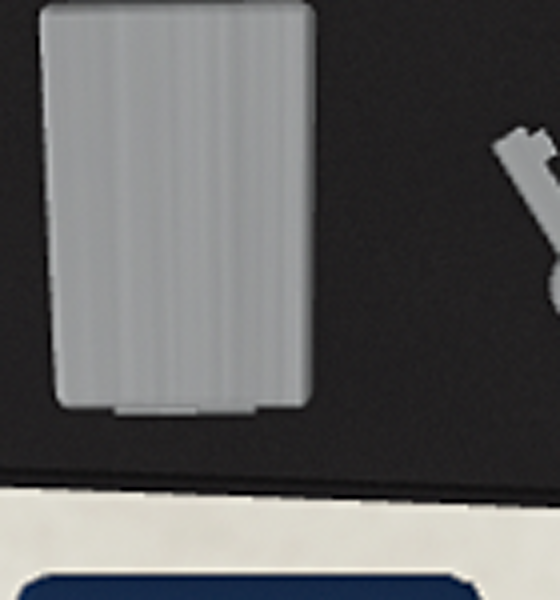

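```bash
python3 - <<'E'
from h import *
im=cv2.imread("pics/w5.png");m=camera_model("wrist")
g=cv2.cvtColor(im,cv2.COLOR_BGR2GRAY)
mask=np.zeros_like(g);mask[50:175,215:320]=(g>90)[50:175,215:320]
mask2=cv2.morphologyEx(mask,cv2.MORPH_OPEN,np.ones((45,45),np.uint8))
for k in(mask,mask2):
    c=rectz(m,k,28);print(c.min(0),c.max(0))
P=cast(m,[[230.3,61.5],[298.5,61.2],[297.5,161.5],[234.3,161.5]],28);print(np.round(P,1),P.mean(0))
d=(P[0]+P[1]-P[2]-P[3])/2;print(np.linalg.norm(d),np.degrees(np.arctan2(d[1],d[0])))
# tray
mt=np.zeros_like(g);mt[10:200,180:450]=(g<60)[10:200,180:450];rectz(m,mt,10)
E
```

```text
ctr [595.   68.5] size [52.6 80. ] long 171.64
[230  60] [297 163]
ctr [595.6  68.5] size [52.5 77.8] long 171.03
[231  61] [297 161]
[[637.6  87.7  28. ]
 [629.7  36.   28. ]
 [552.6  47.6  28. ]
 [560.7  99.5  28. ]] [595.16123279  67.68878374  28.        ]
77.89012847447745 -8.652657823312719
ctr [590.   28.9] size [128.4 197.9] long 79.08
```

```bash
python3 - <<'E'
from h import *
plan([593,68.7,70],-98.8)
E
```

```text
t 4.8 pos [521.9  65.5 161.5] yaw -98.78 tilt 0.03 F [-0.09 -0.21 -1.46] gap 52.9
delta_cm [-1.41 -6.98  9.14] dr [ 0. -0.  0.] rows 2.778546186691166
```

Request:
servo_tool(delta_pos=[[-0.7, -3, 1.5], [-1.41, -6.98, 4], [-1.41, -6.98, 7], [-1.41, -6.98, 9.1], [-1.41, -6.98, 9.1], [-1.41, -6.98, 9.1], [-1.41, -6.98, 9.1], [-1.41, -6.98, 9.1]], dr=[[0, 0, 0], [0, 0, 0], [0, 0, 0], [0, 0, 0], [0, 0, 0], [0, 0, 0], [0, 0, 0], [0, 0, 0]], hand=[0, 0, 0, 0, 0, 0, 0, 0])

```text
time_s: 5.47
position: [594.2, 70.1, 72.6]
ee_rot: [-2.045, 2.381, -0.002]
force: [0.3, -0.5, -1.3]
finger_gap: 52.7
```

```bash
python3 - <<'E'
from h import *
snap("side","s1.png")
plan([593,68.7,31],-98.8)
E
```

```text
t 5.52 pos [594.2  70.2  72.6] yaw -98.67 tilt 0.18 F [ 0.44  0.13 -1.1 ] gap 52.7
delta_cm [0.17 0.11 4.16] dr [-0.2  0.1  0.1] rows 0.9981844634364192
```

Request:
servo_tool(delta_pos=[[0.17, 0.11, 1.5], [0.17, 0.11, 3], [0.17, 0.11, 3.7], [0.17, 0.11, 4], [0.17, 0.11, 4], [0.17, 0.11, 4], [0.17, 0.11, 4], [0.17, 0.11, 4]], dr=[[0, 0, 0.1], [0, 0, 0.1], [0, 0, 0.1], [0, 0, 0.1], [0, 0, 0.1], [0, 0, 0.1], [0, 0, 0.1], [0, 0, 0.1]], hand=[0, 0, 0, 0, 0, 0, 0, 0])

```text
time_s: 6.18
position: [592.3, 68.7, 31.4]
ee_rot: [-2.045, 2.384, -0.001]
force: [-0.7, 0.2, -0.9]
finger_gap: 52.3
```

```bash
python3 - <<'E'
from h import *
_,im=snap("side","s2.png")
cv2.imwrite("pics/s2c.png",cv2.resize(im[150:280,170:340],None,fx=4,fy=4,interpolation=cv2.INTER_CUBIC))
plan([593,68.7,29.5],-98.8)
E
```

```text
t 6.23 pos [592.2  68.7  31.3] yaw -98.77 tilt 0.06 F [-0.01 -0.47 -1.17] gap 52.7
delta_cm [-0.02 -0.08  0.18] dr [-0.1  0.   0. ] rows 0.047004346410658156
```

View pics/s2c.png

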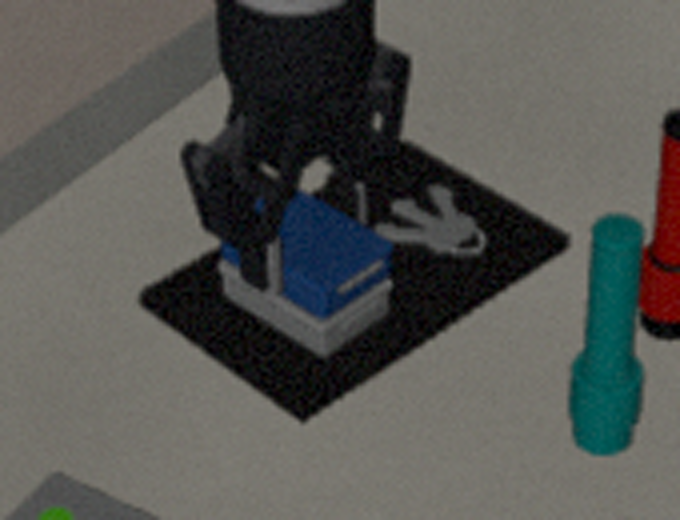

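Request:
servo_tool(delta_pos=[[0, -0.08, 0.08], [0, -0.08, 0.17], [0, -0.08, 0.17], [0, -0.08, 0.17], [0, -0.08, 0.17], [0, -0.08, 0.17], [0, -0.08, 0.17], [0, -0.08, 0.17]], dr=[[0, 0, 0], [0, 0, 0], [0, 0, 0], [0, 0, 0], [0, 0, 0], [0, 0, 0], [0, 0, 0], [0, 0, 0]], hand=[0, 0, 0, 0, 0.8, 1, 1, 1])

```text
time_s: 6.9
position: [592.4, 68.5, 28.9]
ee_rot: [2.045, -2.384, -0.0]
force: [-0.3, 0.4, 0.1]
finger_gap: 85.7
```

Request:
servo_tool(delta_pos=[[0, 0, 0], [0, 0, 0], [0, 0, -2], [0, 0, -6], [0, 0, -10], [0, 2, -13], [0, 4, -13], [0, 4, -13]], dr=[[0, 0, 0], [0, 0, 0], [0, 0, 0], [0, 0, 0], [0, 0, 0], [0, 0, 0], [0, 0, 0], [0, 0, 0]], hand=[1, 1, 1, 1, 1, 1, 1, 1])

```text
time_s: 7.57
position: [550.9, 75.6, 160.7]
ee_rot: [-2.046, 2.382, 0.0]
force: [-0.5, 0.1, -1.3]
finger_gap: 85.3
```

Request:
servo_tool(delta_pos=[[0, 0, 0], [0, 0, 0], [0, 0, 0], [0, 0, 0]], dr=[[0, 0, 0], [0, 0, 0], [0, 0, 0], [0, 0, 0]], hand=[1, 1, 1, 1])

```text
time_s: 7.9
position: [553.2, 74.3, 158.2]
ee_rot: [2.044, -2.384, -0.001]
force: [0.2, 0.0, -0.3]
finger_gap: 85.5
```

```bash
python3 - <<'E'
from h import *
plan([565,260,150],-88)
m,im=snap("wrist","w6.png")
cv2.imwrite("pics/w6c.png",cv2.resize(im[50:350,100:400],None,fx=2,fy=2,interpolation=cv2.INTER_CUBIC))
_,im=snap("side","s3.png")
cv2.imwrite("pics/s3c.png",cv2.resize(im[180:270,190:320],None,fx=6,fy=6,interpolation=cv2.INTER_CUBIC))
E
```

```text
t 7.9 pos [553.2  74.3 158.2] yaw -98.79 tilt 0.06 F [ 0.18  0.04 -0.35] gap 85.5
delta_cm [-18.54   1.67   0.81] dr [  0.1  -0.  -10.8] rows 4.467200348655022
```

View pics/w6.png

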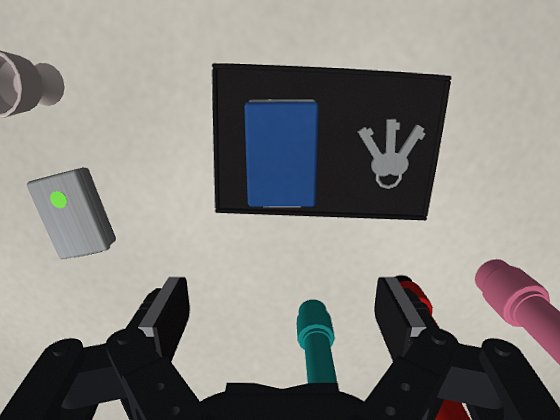

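View pics/s3c.png

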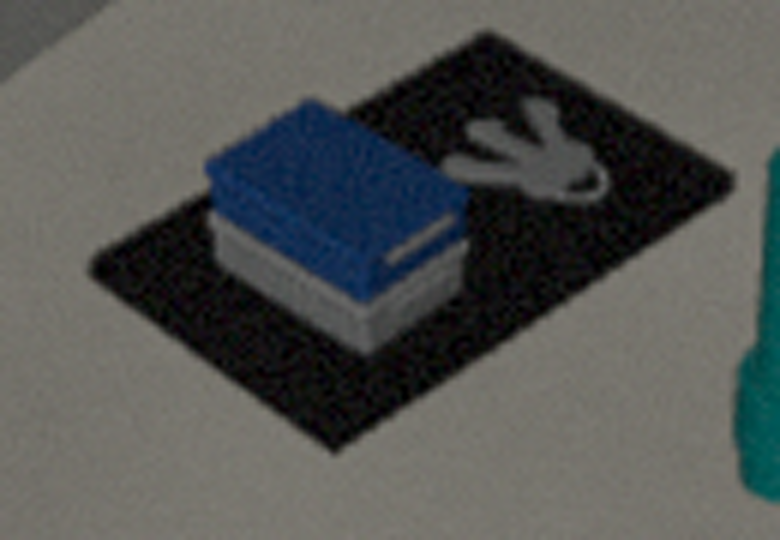

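The blue tin sits squarely on the base tin. In the side crop the two corners line up. Next is the dot tin.

```bash
python3 - <<'E'
from h import *
im=cv2.imread("pics/w6.png");m=camera_model("wrist")
def bl(im):
    hsv=cv2.cvtColor(im,cv2.COLOR_BGR2HSV).astype(int)
    return (hsv[...,1]>120)&(abs(hsv[...,0]-110)<12)&(hsv[...,2]>60)
rectz(m,bl(im),52)
m,im=snap("top","t1.png");rectz(m,bl(im),52)
E
```

```text
ctr [594.8  68.6] size [53.2 78.1] long 171.24Traceback (most recent call last):
  File "<stdin>", line 7, in <module>
  File "h.py", line 33, in rectz
    c=max(blob(mask),key=cv2.contourArea)[:,0]
      ~~~^^^^^^^^^^^^^^^^^^^^^^^^^^^^^^^^
ValueError: max() iterable argument is empty
```

Request:
servo_tool(delta_pos=[[-4, 0.4, 0.8], [-8, 0.8, 0.8], [-12, 1.2, 0.8], [-16, 1.6, 0.8], [-18.5, 1.7, 0.8], [-18.5, 1.7, 0.8], [-18.5, 1.7, 0.8], [-18.5, 1.7, 0.8]], dr=[[0, 0, -3], [0, 0, -6], [0, 0, -9], [0, 0, -10.8], [0, 0, -10.8], [0, 0, -10.8], [0, 0, -10.8], [0, 0, -10.8]], hand=[1, 1, 1, 1, 1, 1, 1, 1])

```text
time_s: 8.72
position: [564.5, 258.6, 150.5]
ee_rot: [2.258, -2.182, 0.001]
force: [0.1, -0.9, 0.0]
finger_gap: 85.1
```

Request:
servo_tool(delta_pos=[[0, 0, 0], [0, 0, 0]], dr=[[0, 0, 0], [0, 0, 0]], hand=[1, 1])

```text
time_s: 8.88
position: [564.7, 258.0, 150.9]
ee_rot: [2.257, -2.184, 0.001]
force: [0.1, 0.2, 0.3]
finger_gap: 85.2
```

```bash
python3 - <<'E'
from h import *
plan([565,270,150],-88)
m,im=snap("wrist","w7.png")
cv2.imwrite("pics/w7c.png",cv2.resize(im[120:270,220:340],None,fx=4,fy=4,interpolation=cv2.INTER_CUBIC))
g=cv2.cvtColor(im,cv2.COLOR_BGR2GRAY)
I=im.astype(int);gd=(I[...,1]>I[...,2]+40)
rectz(m,gd,24)
print([g[y,281] for y in range(140,170,2)],[g[200,x] for x in range(235,325,4)])
E
```

```text
t 8.88 pos [564.7 258.  150.9] yaw -88.11 tilt 0.06 F [0.12 0.21 0.33] gap 85.2
delta_cm [-1.2  -0.07  0.09] dr [ 0.  -0.1 -0.1] rows 0.2883282525273779
ctr [426.9  68.4] size [13.6 55.8] long 53.03
[np.uint8(131), np.uint8(130), np.uint8(129), np.uint8(130), np.uint8(126), np.uint8(32), np.uint8(72), np.uint8(88), np.uint8(95), np.uint8(94), np.uint8(94), np.uint8(94), np.uint8(93), np.uint8(94), np.uint8(94)] [np.uint8(98), np.uint8(95), np.uint8(93), np.uint8(93), np.uint8(97), np.uint8(94), np.uint8(92), np.uint8(92), np.uint8(94), np.uint8(94), np.uint8(97), np.uint8(90), np.uint8(91), np.uint8(94), np.uint8(96), np.uint8(45), np.uint8(135), np.uint8(136), np.uint8(137), np.uint8(138), np.uint8(137), np.uint8(138), np.uint8(138)]
```

View pics/w7.png

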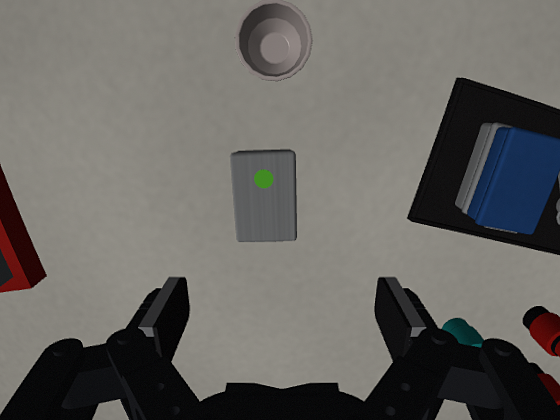

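View pics/w7c.png

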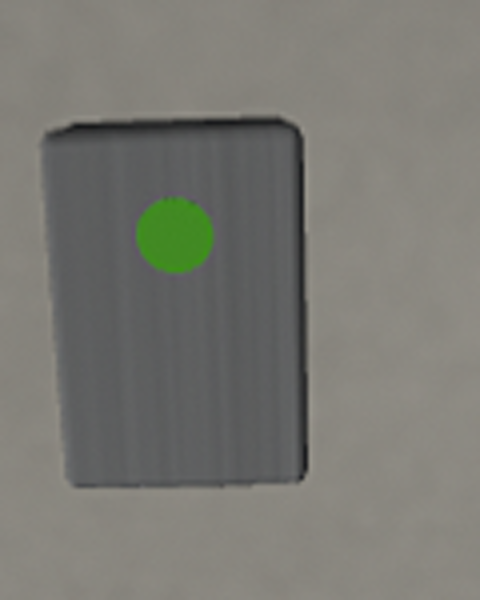

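```bash
python3 - <<'E'
from h import *
im=cv2.imread("pics/w7.png");m=camera_model("wrist");g=cv2.cvtColor(im,cv2.COLOR_BGR2GRAY)
I=im.astype(int);gd=(I[...,1]>I[...,2]+40);gd[:,:230]=0;gd[:,310:]=0;gd[:140]=0;gd[260:]=0
rectz(m,gd,24)
M=np.zeros(g.shape,bool);M[140:250,225:305]=((g>62)&(g<114))[140:250,225:305]|gd[140:250,225:305]
M=cv2.morphologyEx(M.astype(np.uint8),cv2.MORPH_OPEN,np.ones((15,15),np.uint8))
c=rectz(m,M,24);print(c.min(0),c.max(0))
q=np.array([[44,133],[299,129],[302,483],[68,486]])/4+[220,120]
P=cast(m,q,24);print(np.round(P,1),P.mean(0));d=(P[0]+P[1]-P[2]-P[3])/2;print(np.linalg.norm(d),np.degrees(np.arctan2(d[1],d[0])))
E
```

```text
ctr [584.7 274.4] size [14.9 15.2] long 1.42
ctr [567.  273.8] size [51.6 78.3] long 2.63
[231 152] [294 241]
[[604.4 300.6  24. ]
 [606.9 249.2  24. ]
 [529.2 245.   24. ]
 [526.8 296.4  24. ]] [566.83460071 272.7962463   24.        ]
77.77132089767937 3.0951031814810577
```

```bash
python3 - <<'E'
from h import *
plan([566.7,273.4,50],-87.2)
E
```

```text
t 8.93 pos [564.7 258.4 150.9] yaw -88.09 tilt 0.04 F [-0.39 -0.98  0.06] gap 85.7
delta_cm [-1.5  -0.25 10.09] dr [ 0.  -0.  -0.9] rows 2.4478446415658617
```

Request:
servo_tool(delta_pos=[[-1.5, -0.25, 3], [-1.5, -0.25, 7], [-1.5, -0.25, 10], [-1.5, -0.25, 10], [-1.5, -0.25, 10], [-1.5, -0.25, 10], [-1.5, -0.25, 10]], dr=[[0, 0, -0.9], [0, 0, -0.9], [0, 0, -0.9], [0, 0, -0.9], [0, 0, -0.9], [0, 0, -0.9], [0, 0, -0.9]], hand=[1, 1, 1, 1, 1, 1, 1])

```text
time_s: 9.52
position: [568.2, 275.6, 53.6]
ee_rot: [-2.274, 2.162, -0.002]
force: [0.3, 0.6, -0.2]
finger_gap: 85.5
```

```bash
python3 - <<'E'
from h import *
plan([566.7,273.4,2],-87.2)
E
```

```text
t 9.52 pos [568.2 275.6  53.6] yaw -87.1 tilt 0.24 F [ 0.28  0.63 -0.21] gap 85.5
delta_cm [0.22 0.18 5.15] dr [-0.2  0.1  0.1] rows 1.2378916337869623
```

Request:
servo_tool(delta_pos=[[0.15, 0.1, 2.5], [0.15, 0.1, 4.5], [0.15, 0.1, 5], [0.15, 0.1, 5], [0.15, 0.1, 5], [0.15, 0.1, 5], [0.15, 0.1, 5]], dr=[[0, 0, 0], [0, 0, 0], [0, 0, 0], [0, 0, 0], [0, 0, 0], [0, 0, 0], [0, 0, 0]], hand=[1, 1, 1, 1, 1, 1, 1])

```text
time_s: 10.1
position: [566.5, 274.1, 2.5]
ee_rot: [-2.276, 2.162, -0.001]
force: [-0.4, 0.2, -0.3]
finger_gap: 85.7
```

```bash
python3 - <<'E'
from h import *
plan([566.7,273.4,2],-87.2)
E
```

```text
t 10.1 pos [566.5 274.1   2.5] yaw -87.07 tilt 0.15 F [-0.4   0.16 -0.33] gap 85.7
delta_cm [ 0.07 -0.02  0.05] dr [-0.1  0.1  0.1] rows 0.027815733117349986
```

Close, then lift.

Request:
servo_tool(delta_pos=[[0, 0, 0], [0, 0, 0], [0, 0, 0], [0, 0, 0], [0, 0, 0], [0, 0, 0], [0, 0, 0]], dr=[[0, 0, 0], [0, 0, 0], [0, 0, 0], [0, 0, 0], [0, 0, 0], [0, 0, 0], [0, 0, 0]], hand=[0, 0, 0, 0, 0, 0, 0])

```text
time_s: 10.68
position: [565.9, 273.9, 1.7]
ee_rot: [-2.277, 2.163, -0.0]
force: [-0.8, 0.8, 5.3]
finger_gap: 53.0
```

Request:
servo_tool(delta_pos=[[0, 0, -2], [0, 0, -6], [0, 0, -10], [0, 0, -13], [0, 0, -15], [0, 0, -15], [0, 0, -15], [0, 0, -15]], dr=[[0, 0, 0], [0, 0, 0], [0, 0, 0], [0, 0, 0], [0, 0, 0], [0, 0, 0], [0, 0, 0], [0, 0, 0]], hand=[0, 0, 0, 0, 0, 0, 0, 0])

```text
time_s: 11.35
position: [564.4, 273.0, 149.6]
ee_rot: [2.276, -2.162, -0.001]
force: [0.0, -0.7, -0.9]
finger_gap: 52.7
```

```bash
python3 - <<'E'
from h import *
plan([540,120,150],-98.8)
m,im=snap("wrist","w8.png")
s=state();R=Ro.from_rotvec(s["ee_rot"]).as_matrix()
I=im.astype(int);gd=(I[...,1]>I[...,2]+40);gd[:,:215]=0;gd[:,350:]=0;gd[:190]=0;gd[380:]=0
c=max(blob(gd),key=cv2.contourArea)[:,0]
P=cast(m,c,s["position"][2]+22)
print("dot in tool",(P.mean(0)-s["position"])@R)
E
```

```text
t 11.35 pos [564.4 273.  149.6] yaw -87.06 tilt 0.13 F [ 0.03 -0.7  -0.9 ] gap 52.7
delta_cm [ 1.516e+01  3.230e+00 -1.000e-02] dr [ 0.1 -0.1 11.7] rows 3.716309783714878
dot in tool [ -0.27416035 -18.98168535 -22.05537109]
```

View pics/w8.png

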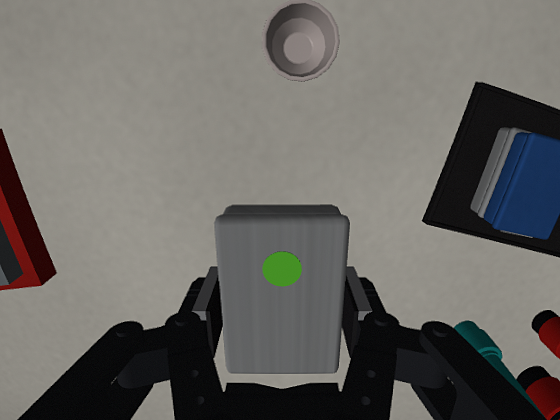

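```bash
python3 - <<'E'
from h import *
plan([592.8,68.6,110],-98.8)
E
```

```text
t 11.4 pos [564.2 272.9 149.1] yaw -87.06 tilt 0.18 F [ 0.58 -0.13  0.06] gap 52.7
delta_cm [20.54 -1.82  3.94] dr [ 0.2 -0.1 11.7] rows 5.034831674529535
```

Request:
servo_tool(delta_pos=[[4, -0.3, 0], [8, -0.7, 0], [12, -1, 0], [16, -1.4, 2], [19.5, -1.8, 3.9], [20.5, -1.8, 3.9], [20.5, -1.8, 3.9], [20.5, -1.8, 3.9]], dr=[[0, 0, 2], [0, 0, 5], [0, 0, 8], [0, 0, 11], [0, 0, 11.7], [0, 0, 11.7], [0, 0, 11.7], [0, 0, 11.7]], hand=[0, 0, 0, 0, 0, 0, 0, 0])

```text
time_s: 12.07
position: [592.9, 69.2, 110.5]
ee_rot: [2.042, -2.384, -0.003]
force: [-0.8, 1.3, -0.3]
finger_gap: 52.8
```

Request:
servo_tool(delta_pos=[[0, 0, 0], [0, 0, 0], [0, 0, 0]], dr=[[0, 0, 0], [0, 0, 0], [0, 0, 0]], hand=[0, 0, 0])

```text
time_s: 12.32
position: [593.8, 71.7, 112.1]
ee_rot: [-2.048, 2.381, 0.001]
force: [-0.1, -0.1, -0.9]
finger_gap: 52.9
```

```bash
python3 - <<'E'
from h import *
plan([592.8,68.6,56],-98.8)
E
```

```text
t 12.32 pos [593.8  71.7 112.1] yaw -98.61 tilt 0.05 F [-0.05 -0.1  -0.9 ] gap 52.9
delta_cm [0.33 0.05 5.61] dr [-0.   0.1  0.2] rows 1.348054197916355
```

Request:
servo_tool(delta_pos=[[0.3, 0, 2], [0.3, 0, 4], [0.3, 0, 5.3], [0.3, 0, 5.5], [0.3, 0, 5.5], [0.3, 0, 5.5], [0.3, 0, 5.5], [0.3, 0, 5.5]], dr=[[0, 0, 0.2], [0, 0, 0.2], [0, 0, 0.2], [0, 0, 0.2], [0, 0, 0.2], [0, 0, 0.2], [0, 0, 0.2], [0, 0, 0.2]], hand=[0, 0, 0, 0, 0, 0, 0, 0])

```text
time_s: 12.98
position: [594.2, 67.0, 58.0]
ee_rot: [-2.04, 2.387, -0.001]
force: [-0.8, -0.1, -1.2]
finger_gap: 52.5
```

```bash
python3 - <<'E'
from h import *
_,im=snap("side","s4.png")
cv2.imwrite("pics/s4c.png",cv2.resize(im[150:280,170:340],None,fx=4,fy=4,interpolation=cv2.INTER_CUBIC))
plan([592.8,68.6,53.5],-98.8)
E
```

```text
t 13.03 pos [594.1  66.9  57.9] yaw -98.97 tilt 0.09 F [-0.48  0.5  -1.83] gap 52.6
delta_cm [-0.15  0.16  0.44] dr [-0.1  0.  -0.2] rows 0.11696334194035103
```

View pics/s4c.png

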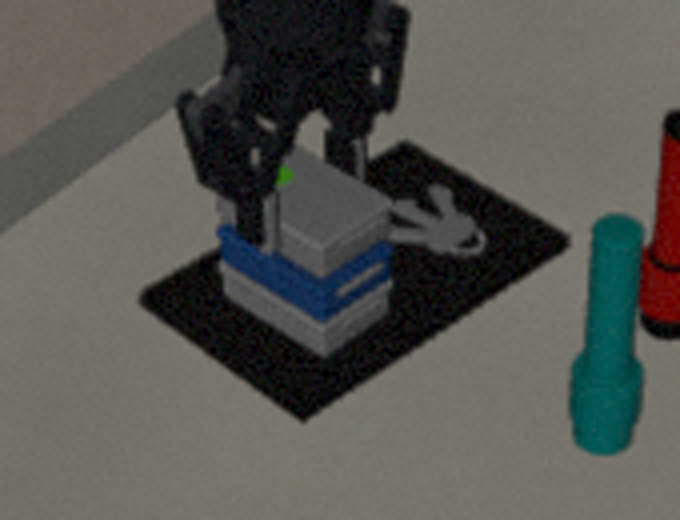

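Lower the last few mm and correct the sideways offset.

Request:
servo_tool(delta_pos=[[-0.15, 0.13, 0.1], [-0.15, 0.13, 0.25], [-0.15, 0.13, 0.35], [-0.15, 0.13, 0.35], [-0.15, 0.13, 0.35]], dr=[[0, 0, -0.2], [0, 0, -0.2], [0, 0, -0.2], [0, 0, -0.2], [0, 0, -0.2]], hand=[0, 0, 0, 0, 0])

```text
time_s: 13.45
position: [592.3, 68.7, 53.7]
ee_rot: [-2.045, 2.384, 0.0]
force: [-2.2, 0.8, 3.1]
finger_gap: 52.8
```

```bash
python3 - <<'E'
from h import *
plan([592.8,68.6,53.7],-98.8)
E
```

```text
t 13.45 pos [592.3  68.7  53.7] yaw -98.75 tilt 0.01 F [-2.21  0.85  3.1 ] gap 52.8
delta_cm [ 0.01 -0.05 -0.  ] dr [0.  0.  0.1] rows 0.01224729036437504
```

Contact is about 3 N. Release and retreat.

Request:
servo_tool(delta_pos=[[0, 0, 0], [0, 0, 0], [0, 0, 0], [0, 0, 0], [0, 0, 0], [0, 0, 0]], dr=[[0, 0, 0], [0, 0, 0], [0, 0, 0], [0, 0, 0], [0, 0, 0], [0, 0, 0]], hand=[0.7, 1, 1, 1, 1, 1])

```text
time_s: 13.95
position: [592.4, 68.4, 53.4]
ee_rot: [2.045, -2.385, 0.0]
force: [-0.4, 0.3, 0.4]
finger_gap: 85.3
```

Request:
servo_tool(delta_pos=[[0, 0, -2], [0, 0, -6], [0, 0, -10], [0, 2, -13], [0, 4, -15], [0, 4, -15], [0, 4, -15], [0, 4, -15]], dr=[[0, 0, 0], [0, 0, 0], [0, 0, 0], [0, 0, 0], [0, 0, 0], [0, 0, 0], [0, 0, 0], [0, 0, 0]], hand=[1, 1, 1, 1, 1, 1, 1, 1])

```text
time_s: 14.62
position: [552.8, 74.3, 202.8]
ee_rot: [2.045, -2.384, -0.0]
force: [0.0, -0.6, -0.4]
finger_gap: 85.4
```

Request:
servo_tool(delta_pos=[[0, 0, 0], [0, 0, 0]], dr=[[0, 0, 0], [0, 0, 0]], hand=[1, 1])

```text
time_s: 14.78
position: [552.7, 74.2, 202.1]
ee_rot: [2.044, -2.384, -0.001]
force: [-0.9, 0.0, -0.1]
finger_gap: 85.2
```

```bash
python3 - <<'E'
from h import *
plan([430.5,-31,200],-98.8)
m,im=snap("wrist","w9.png")
I=im.astype(int);gd=(I[...,1]>I[...,2]+40)&(I[...,1]>I[...,0]+40)
c=max(blob(gd,mina=60),key=cv2.contourArea)[:,0];print(c.mean(0),"dot wrist",cast(m,[c.mean(0)],76))
m,im=snap("top","t2.png")
I=im.astype(int);gd=(I[...,1]>I[...,2]+30)&(I[...,1]>I[...,0]+30);gd[300:]=0
c=max(blob(gd,mina=10),key=cv2.contourArea)[:,0];print(c.mean(0),"dot top",cast(m,[c.mean(0)],76))
m,im=snap("side","s5.png")
cv2.imwrite("pics/s5c.png",cv2.resize(im[170:270,190:320],None,fx=6,fy=6,interpolation=cv2.INTER_CUBIC))
E
```

```text
t 14.78 pos [552.7  74.2 202.1] yaw -98.79 tilt 0.12 F [-0.86  0.02 -0.1 ] gap 85.2
delta_cm [12.26 10.47  0.24] dr [ 0.1 -0.   0. ] rows 3.865928061387304
[280.55357143 130.53571429] dot wrist [[610.98867202  66.15689839  76.        ]]Traceback (most recent call last):
  File "<stdin>", line 8, in <module>
ValueError: max() iterable argument is empty
```

View pics/w9.png

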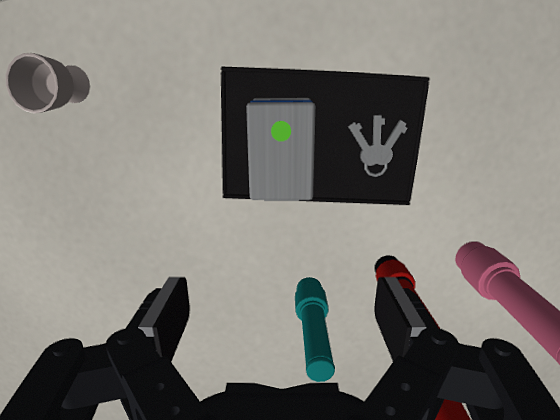

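View pics/t2.png

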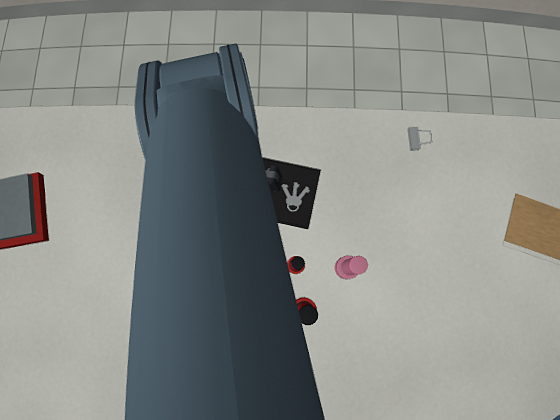

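```bash
python3 - <<'E'
from h import *
mt=camera_model("top");ms=camera_model("side")
for n,a,b in(("small",(298,263.4),(341,181)),("big",(308,315),(388,171)),("pink",(358.8,265),(367,142)),("turq",(244.8,269.6),(324,207))):
    Pt=mt["mtx"]*0
    A=np.c_[mt["R"],mt["t"]];B=np.c_[ms["R"],ms["t"]]
    X=cv2.triangulatePoints(A,B,und(mt,a).T,und(ms,b).T);print(n,np.round((X[:3]/X[3]).ravel(),1))
m,im=snap("side","s5.png")
cv2.imwrite("pics/s5c.png",cv2.resize(im[170:270,190:320],None,fx=6,fy=6,interpolation=cv2.INTER_CUBIC))
E
```

```text
small [430.7 -31.7 126.3]
big [344.  -47.6 173.9]
pink [ 428.  -133.2  166.8]
turq [416.7  62.2 127.9]
```

View pics/s5c.png

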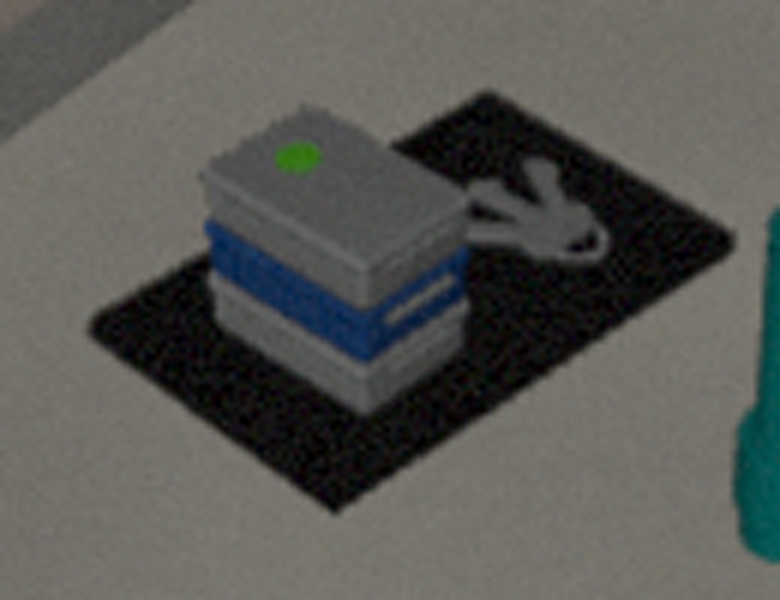

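```bash
python3 - <<'E'
from h import *
plan([430.6,-31.2,200],-95)
E
```

```text
t 14.93 pos [552.7  74.4 202.6] yaw -98.78 tilt 0.08 F [ 0.4  -0.54  0.27] gap 85.6
delta_cm [12.3  10.46  0.28] dr [ 0.1 -0.  -3.8] rows 3.87226570239653
```

Request:
servo_tool(delta_pos=[[3, 2.6, 0], [6, 5.2, 0], [9, 7.8, 0], [12.2, 10.4, 0], [12.2, 10.4, 0], [12.2, 10.4, 0], [12.2, 10.4, 0], [12.2, 10.4, 0]], dr=[[0, 0, -3.8], [0, 0, -3.8], [0, 0, -3.8], [0, 0, -3.8], [0, 0, -3.8], [0, 0, -3.8], [0, 0, -3.8], [0, 0, -3.8]], hand=[0.7, 0.7, 0.7, 0.7, 0.7, 0.7, 0.7, 0.7])

```text
time_s: 15.6
position: [432.7, -29.3, 203.6]
ee_rot: [-2.124, 2.313, -0.001]
force: [0.1, 0.7, -0.1]
finger_gap: 60.0
```

Request:
servo_tool(delta_pos=[[0, 0, 0], [0, 0, 0], [0, 0, 0]], dr=[[0, 0, 0], [0, 0, 0], [0, 0, 0]], hand=[0.7, 0.7, 0.7])

```text
time_s: 15.85
position: [431.9, -29.7, 203.3]
ee_rot: [2.124, -2.314, -0.0]
force: [-0.3, 0.2, 1.2]
finger_gap: 59.7
```

```bash
python3 - <<'E'
from h import *
plan([430.6,-31.2,76],-95)
m,im=snap("wrist","w10.png")
g=im.max(2);M=np.zeros(g.shape,np.uint8);M[180:360,230:340]=(g<70)[180:360,230:340]
for c in blob(M,mina=100):print(c[:,0].min(0),c[:,0].max(0),cast(m,[c[:,0].mean(0)],130))
print("proj tail",proj(m,[[430.6,-31.2,130],[430.6,-31.2,45]]))
E
```

```text
t 15.85 pos [431.9 -29.7 203.3] yaw -94.9 tilt 0.01 F [-0.27  0.21  1.19] gap 59.7
delta_cm [ 0.17  0.11 12.73] dr [0.  0.  0.1] rows 3.0533527913026246
[290 265] [339 359] [[354.79373579 -48.31581119 130.        ]]
[287 237] [331 271] [[409.22949872 -47.06361382 130.        ]]
[268 180] [301 240] [[445.20891503 -31.83996158 130.        ]]
proj tail [[284.27427754 226.80839941]
 [283.60308002 192.78277035]]
```

View pics/w10.png

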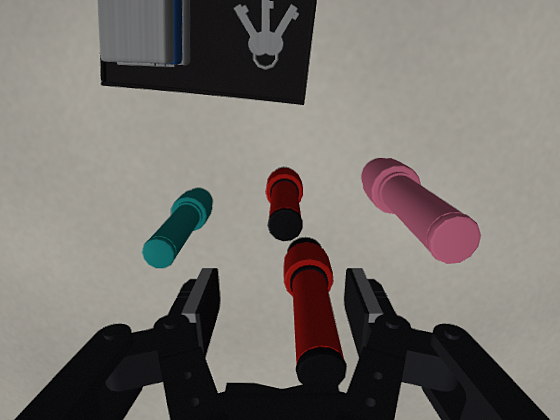

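```bash
python3 - <<'E'
from h import *
m=camera_model("wrist");print(cast(m,[[285,224]],130))
plan([431.3,-31.3,76],-95)
E
```

```text
[[432.50615276 -32.00197636 130.        ]]
t 15.9 pos [431.7 -29.8 203.3] yaw -94.92 tilt 0.02 F [ 0.32  0.82 -0.45] gap 60.2
delta_cm [ 0.16  0.03 12.73] dr [0.  0.  0.1] rows 3.052670733354539
```

Request:
servo_tool(delta_pos=[[0.16, 0.05, 3], [0.16, 0.05, 6], [0.16, 0.05, 9], [0.16, 0.05, 11], [0.16, 0.05, 12.5], [0.16, 0.05, 12.5], [0.16, 0.05, 12.5], [0.16, 0.05, 12.5]], dr=[[0, 0, 0], [0, 0, 0], [0, 0, 0], [0, 0, 0], [0, 0, 0], [0, 0, 0], [0, 0, 0], [0, 0, 0]], hand=[0.7, 0.7, 0.7, 0.7, 0.7, 0.7, 0.7, 0.7])

```text
time_s: 16.57
position: [431.5, -31.7, 79.2]
ee_rot: [-2.123, 2.315, -0.001]
force: [-0.2, 0.1, 0.8]
finger_gap: 59.3
```

```bash
python3 - <<'E'
from h import *
plan([431.3,-31.3,76],-95)
m,im=snap("wrist","w11.png")
E
```

```text
t 16.57 pos [431.5 -31.7  79.2] yaw -94.95 tilt 0.06 F [-0.15  0.09  0.84] gap 59.3
delta_cm [-0.03  0.03  0.32] dr [-0.1  0.   0. ] rows 0.07727832768992579
```

View pics/w11.png

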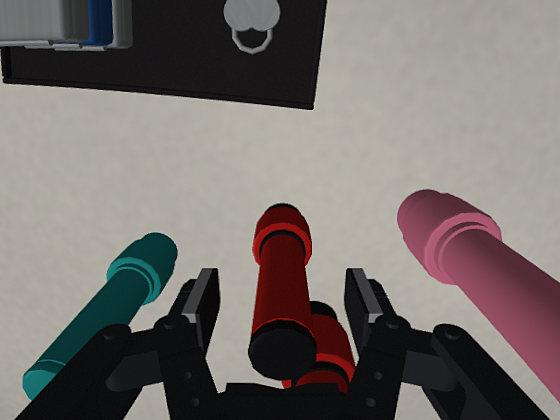

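Request:
servo_tool(delta_pos=[[0, 0, 0.2], [0, 0, 0.2], [0, 0, 0.2], [0, 0, 0.2], [0, 0, 0.2], [0, 0, 0.2], [0, 0, 0.2], [0, 0, 0.2]], dr=[[0, 0, 0], [0, 0, 0], [0, 0, 0], [0, 0, 0], [0, 0, 0], [0, 0, 0], [0, 0, 0], [0, 0, 0]], hand=[0, 0, 0, 0, 0, 0, 0, 0])

```text
time_s: 17.28
position: [431.1, -31.8, 76.5]
ee_rot: [-2.123, 2.315, -0.001]
force: [0.9, 1.4, 0.3]
finger_gap: 22.9
```

```bash
python3 - <<'E'
from h import *
plan([431.3,-31.3,200],-95)
m,im=snap("side","s6.png")
cv2.imwrite("pics/s6c.png",cv2.resize(im[100:260,280:440],None,fx=3.7,fy=3.7,interpolation=cv2.INTER_CUBIC))
E
```

```text
t 17.28 pos [431.1 -31.8  76.5] yaw -94.97 tilt 0.03 F [0.95 1.38 0.32] gap 22.9
delta_cm [ -0.05  -0.02 -12.35] dr [-0.  0.  0.] rows 2.9608716944384343
```

View pics/s6c.png

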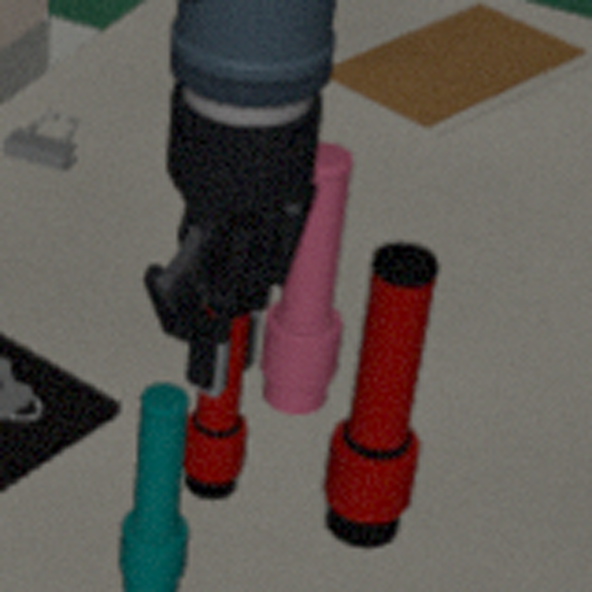

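Request:
servo_tool(delta_pos=[[0, 0, -2], [0, 0, -6], [0, 0, -10], [0, 0, -14], [0, 0, -16], [0, 0, -16], [0, 0, -16], [0, 0, -16]], dr=[[0, 0, 0], [0, 0, 0], [0, 0, 0], [0, 0, 0], [0, 0, 0], [0, 0, 0], [0, 0, 0], [0, 0, 0]], hand=[0, 0, 0, 0, 0, 0, 0, 0])

```text
time_s: 18.0
position: [429.8, -31.7, 235.4]
ee_rot: [2.122, -2.314, -0.002]
force: [-1.6, 0.3, -1.1]
finger_gap: 22.6
```

```bash
python3 - <<'E'
from h import *
plan([611.3,66,240],-95)
m,im=snap("wrist","w12.png");s=state();R=Ro.from_rotvec(s["ee_rot"]).as_matrix()
f=lambda v:s["position"]+R@np.array(v,float)
print(proj(m,[f([0,0,76.5]),f([0,0,61.5]),f([0,0,31.5]),f([0,0,-53.5]),f([0,15,76.5]),f([18,0,61.5])]).round(1))
E
```

```text
t 18.0 pos [429.8 -31.7 235.4] yaw -94.96 tilt 0.13 F [-1.64  0.32 -1.09] gap 22.6
delta_cm [-11.31 -17.24  -0.5 ] dr [ 0.1 -0.   0. ] rows 4.945592979169962
[[281.9 223.8]
 [281.9 232.1]
 [282.  252.3]
 [282.2 362.9]
 [281.9 243.3]
 [309.2 232.1]]
```

View pics/w12.png

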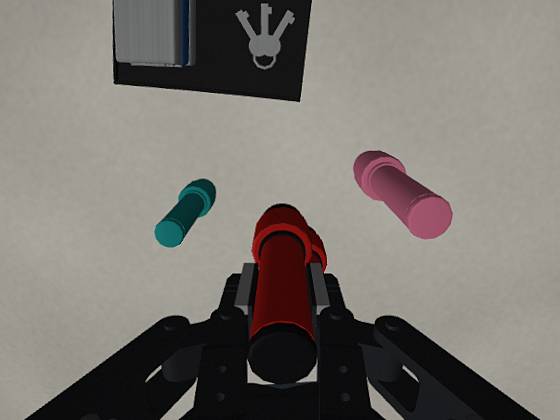

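```bash
python3 - <<'E'
from h import *
im=cv2.imread("pics/w12.png")
m=camera_model("wrist");s=state();R=Ro.from_rotvec(s["ee_rot"]).as_matrix()
f=lambda v:s["position"]+R@np.array(v,float)
print(proj(m,[f(v) for v in([0,-12.5,-53.5],[0,12.5,-53.5],[0,-15,76.5],[0,-18,61.5],[-18,0,31.5],[18,0,31.5],[0,-18,31.5],[12.5,0,-53.5],[-12.5,0,-53.5])]).round(1))
cv2.imwrite("pics/w12c.png",cv2.resize(im[190:400,225:345],None,fx=2.8,fy=2.8,interpolation=cv2.INTER_CUBIC))
E
```

```text
[[282.2 333.7]
 [282.1 390.2]
 [281.9 203.2]
 [281.9 206. ]
 [250.6 252.1]
 [313.3 252.2]
 [282.  222.9]
 [319.  363.1]
 [245.3 363.1]]
```

View pics/w12c.png

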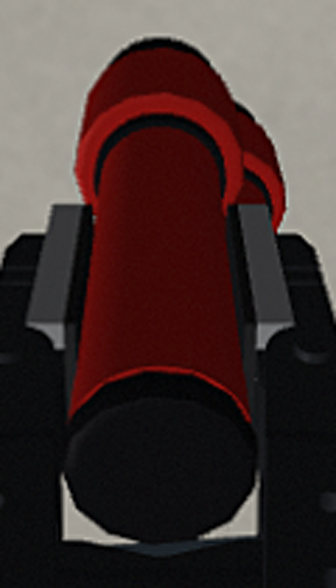

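Request:
servo_tool(delta_pos=[[-2.4, -3.5, -0.4], [-4.8, -7, -0.4], [-7.2, -10.5, -0.4], [-9.6, -14, -0.4], [-11, -16.5, -0.4], [-11.31, -17.24, -0.4], [-11.31, -17.24, -0.4], [-11.31, -17.24, -0.4]], dr=[[0, 0, 0], [0, 0, 0], [0, 0, 0], [0, 0, 0], [0, 0, 0], [0, 0, 0], [0, 0, 0], [0, 0, 0]], hand=[0, 0, 0, 0, 0, 0, 0, 0])

```text
time_s: 18.72
position: [610.9, 65.4, 238.3]
ee_rot: [2.12, -2.313, -0.003]
force: [0.1, -1.0, -0.3]
finger_gap: 22.7
```

Request:
servo_tool(delta_pos=[[0, 0, 0], [0, 0, 0], [0, 0, 0], [0, 0, 0]], dr=[[0, 0, 0], [0, 0, 0], [0, 0, 0], [0, 0, 0]], hand=[0, 0, 0, 0])

```text
time_s: 19.05
position: [611.8, 65.4, 240.7]
ee_rot: [2.122, -2.316, 0.0]
force: [0.2, -0.1, -1.3]
finger_gap: 22.7
```

```bash
python3 - <<'E'
from h import *
plan([611.2,65.9,172],-95)
E
```

```text
t 19.05 pos [611.8  65.4 240.7] yaw -95.0 tilt 0.01 F [ 0.24 -0.1  -1.25] gap 22.7
delta_cm [-0.04  0.07  6.87] dr [-0. -0. -0.] rows 1.6476093280678519
```

Request:
servo_tool(delta_pos=[[-0.04, 0.07, 2], [-0.04, 0.07, 4.5], [-0.04, 0.07, 6], [-0.04, 0.07, 6.8], [-0.04, 0.07, 6.8], [-0.04, 0.07, 6.8], [-0.04, 0.07, 6.8], [-0.04, 0.07, 6.8]], dr=[[0, 0, 0], [0, 0, 0], [0, 0, 0], [0, 0, 0], [0, 0, 0], [0, 0, 0], [0, 0, 0], [0, 0, 0]], hand=[0, 0, 0, 0, 0, 0, 0, 0])

```text
time_s: 19.72
position: [612.6, 66.6, 173.8]
ee_rot: [-2.122, 2.314, -0.002]
force: [-0.0, -0.1, -0.6]
finger_gap: 22.8
```

```bash
python3 - <<'E'
from h import *
plan([611.2,65.9,155],-95)
m,im=snap("wrist","w13.png")
_,i2=snap("side","s7.png")
cv2.imwrite("pics/s7c.png",cv2.resize(i2[120:280,190:320],None,fx=3.7,fy=3.7,interpolation=cv2.INTER_CUBIC))
E
```

```text
t 19.72 pos [612.6  66.6 173.8] yaw -94.97 tilt 0.13 F [-0.04 -0.1  -0.59] gap 22.8
delta_cm [0.08 0.14 1.88] dr [-0.1  0.   0. ] rows 0.45290441724578123
```

View pics/w13.png

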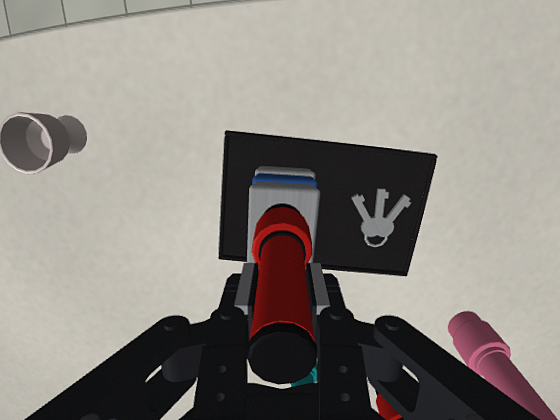

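View pics/s7c.png

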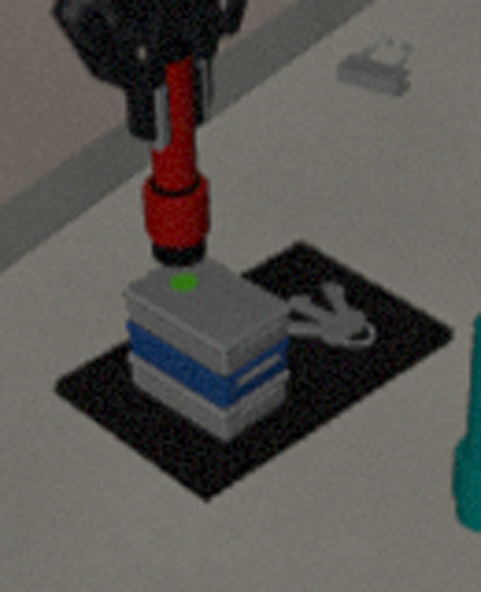

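```bash
python3 - <<'E'
from h import *
m=camera_model("side");c=lambda P:(proj(m,P)-[190,120])*3.7
print(c([[611.2,65.9,76],[612.6,66.6,97.3]]).round(1))
im=cv2.imread("pics/s7.png").astype(int);gd=(im[...,1]>im[...,2]+40)&(im[...,1]>im[...,0]+25);gd[280:]=0;gd[:,:200]=0;gd[:,290:]=0
k=max(blob(gd,mina=10),key=cv2.contourArea)[:,0];print(k.mean(0),cast(m,[k.mean(0)],76), (k.mean(0)-[190,120])*3.7)
E
```

```text
[[183.6 279.1]
 [179.1 247.7]]
[239.23076923 195.61538462] [[611.48497288  66.86810775  76.        ]] [182.15384615 279.77692308]
```

Request:
servo_tool(delta_pos=[[0.05, 0.1, 0.6], [0.05, 0.1, 1.2], [0.05, 0.1, 1.6], [0.05, 0.1, 1.6], [0.05, 0.1, 1.6], [0.05, 0.1, 1.6]], dr=[[0, 0, 0], [0, 0, 0], [0, 0, 0], [0, 0, 0], [0, 0, 0], [0, 0, 0]], hand=[0, 0, 0, 0, 0, 0])

```text
time_s: 20.32
position: [610.7, 66.1, 156.4]
ee_rot: [2.123, -2.315, -0.0]
force: [-0.3, 1.3, -0.4]
finger_gap: 22.6
```

```bash
python3 - <<'E'
from h import *
plan([611.2,66,150],-95)
E
```

```text
t 20.32 pos [610.7  66.1 156.4] yaw -94.96 tilt 0.0 F [-0.29  1.33 -0.42] gap 22.6
delta_cm [ 0.01 -0.05  0.64] dr [0. 0. 0.] rows 0.15388707317838884
```

Request:
servo_tool(delta_pos=[[0, -0.05, 0.1], [0, -0.05, 0.2], [0, -0.05, 0.3], [0, -0.05, 0.4], [0, -0.05, 0.5], [0, -0.05, 0.5], [0, -0.05, 0.5], [0, -0.05, 0.5]], dr=[[0, 0, 0], [0, 0, 0], [0, 0, 0], [0, 0, 0], [0, 0, 0], [0, 0, 0], [0, 0, 0], [0, 0, 0]], hand=[0, 0, 0, 0, 0, 0, 0, 0])

```text
time_s: 20.98
position: [611.3, 66.0, 151.6]
ee_rot: [-2.123, 2.315, -0.0]
force: [-0.9, -0.9, 0.8]
finger_gap: 22.6
```

```bash
python3 - <<'E'
from h import *
plan([611.2,66,148],-95)
_,i2=snap("side","s8.png")
cv2.imwrite("pics/s8c.png",cv2.resize(i2[140:240,200:290],None,fx=6,fy=6,interpolation=cv2.INTER_CUBIC))
for i in range(3): print(state()["force"][2]);camera_model("side");read_camera("side")
E
```

```text
t 20.98 pos [611.3  66.  151.6] yaw -94.96 tilt 0.02 F [-0.9  -0.87  0.84] gap 22.6
delta_cm [0.01 0.01 0.36] dr [-0.  0.  0.] rows 0.0868221711268359
1.4085423208984913
1.5177070839811169
2.705959145459034
```

View pics/s8c.png

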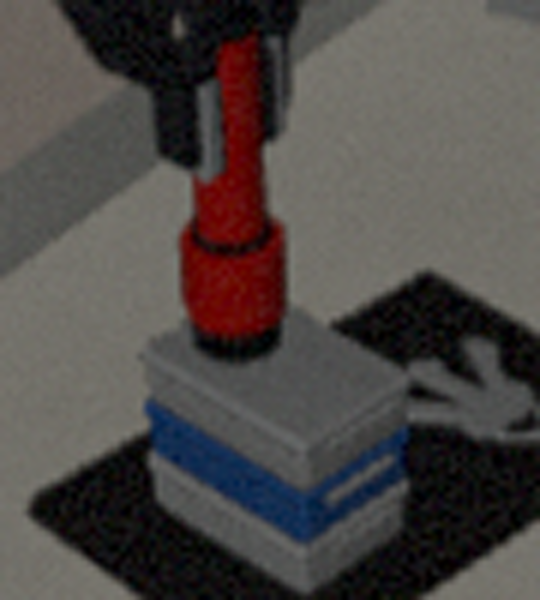

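Request:
servo_tool(delta_pos=[[0, 0, 0.05], [0, 0, 0.1], [0, 0, 0.15], [0, 0, 0.2], [0, 0, 0.25], [0, 0, 0.3], [0, 0, 0.35], [0, 0, 0.35]], dr=[[0, 0, 0], [0, 0, 0], [0, 0, 0], [0, 0, 0], [0, 0, 0], [0, 0, 0], [0, 0, 0], [0, 0, 0]], hand=[0, 0, 0, 0, 0, 0, 0, 0])

```text
time_s: 21.85
position: [611.2, 66.0, 147.9]
ee_rot: [-2.123, 2.316, -0.0]
force: [-0.2, -0.1, 2.1]
finger_gap: 22.6
```

Request:
servo_tool(delta_pos=[[0, 0, 0], [0, 0, 0], [0, 0, 0], [0, 0, 0], [0, 0, 0], [0, 0, 0], [0, 0, 0], [0, 0, 0]], dr=[[0, 0, 0], [0, 0, 0], [0, 0, 0], [0, 0, 0], [0, 0, 0], [0, 0, 0], [0, 0, 0], [0, 0, 0]], hand=[0, 0, 0, 0, 0, 0, 0, 0])

```text
time_s: 22.52
position: [611.2, 66.0, 148.0]
ee_rot: [-2.123, 2.315, -0.0]
force: [1.3, -0.0, 2.4]
finger_gap: 22.5
```

```bash
python3 - <<'E'
from h import *
plan([611.2,66,148],-95)
_,i2=snap("side","s9.png")
cv2.imwrite("pics/s9c.png",cv2.resize(i2[140:240,200:290],None,fx=6,fy=6,interpolation=cv2.INTER_CUBIC))
F=[]
for i in range(10): F.append(state()["force"]);read_camera("side")
print(np.mean(F,0),state()["position"])
E
```

```text
t 22.52 pos [611.2  66.  148. ] yaw -94.96 tilt 0.01 F [ 1.28 -0.02  2.36] gap 22.5
delta_cm [ 0.  0. -0.] dr [-0.  0.  0.] rows 0.005138087185025556
[0.13202995 0.18604417 2.7631925 ] [611.18114726  66.02804544 147.9564882 ]
```

View pics/s9c.png

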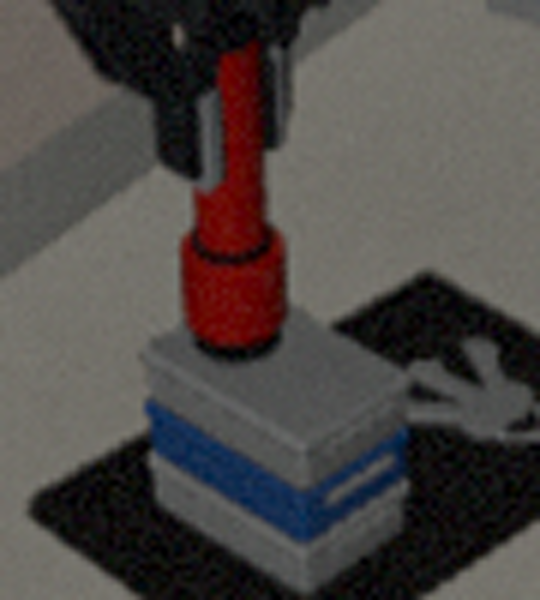

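```bash
python3 -c "
from plant import *
print(finish_job())"
```

```text
the job is handed in; nothing more can be done
None
```

The job is handed in. The blue tin is stacked on the plain tin in the tray, the dot tin is on top of it dot up, and the gripper still holds the small red torch lens down on the dot. `finish_job()` reports no verdict.

**Stack:** The side pictures show all three tins square. The wrist camera put the blue lid within about 1 mm and 0.3° of the base lid. I did not measure the dot tin's own offset and angle on the blue one; I judged that from the pictures and from where the dot landed. Nothing touched the keys, egg-cup or clip.

**Torch position:** The TCP is at (611.2, 66.0) mm. The wrist and side cameras put the dot at (611.0–611.5, 66.2–66.9), a difference of about 1 mm. The lens hid the dot in the last picture, so I could not see the cover directly. The top camera's view of the stack was blocked by the arm, so it gave no cross-check on the final dot position.

**Pressing force:** The mean vertical force over ten readings was 2.8 N, about 3.5 N on the tin once the torch's weight is added. By height the nose is in about 4.5 mm, and by force about 5.7 mm. The two disagree by roughly 1 mm but both sit well within range. The tool was at rest and the tool's own tilt was about 0°, with the torch perhaps 1–2° off it in the grip. The run took about 23 s.

**Disagreement noted:** The wrist camera read lengths 3–5% short throughout, so I cross-checked its results against the other cameras and the arm's own position.

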